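# Turn round a parts case shelved back to front

### The arm

A 7-joint arm with a two-finger parallel gripper is mounted at the origin on the work surface. World frame = base frame: x ahead of the robot, y to its left, z up, the work surface at z = 0. Lengths are in m, angles in rad, forces in N, time in s.
With the tool pointing down it reaches from about 0.425 to 0.925 m from the base axis. Payload 6.8 kg.
Tool frame: the origin (TCP) lies midway between the tips of the shut fingers; the grasp point (between the pads) lies 19 mm behind it; y points along the fingers, z is the direction in which the jaws open and shut, and the axes are right-handed (so a half turn about y gives the same grasp; the last joint's range is limited). The gripper opens to 85 mm and grips with 20 to 120 N. Pads are 22 mm wide; open, the fingers measure 114 mm over their backs; the gripper's body (76 mm by 85 mm) begins 54 mm behind the grasp point. The pads swing forward as they close: fully open they stand 13 mm farther back than shut.
Start: joints at [1.066, 0.477, 0.022, 1.555, -0.011, 1.109, -0.083], TCP at [0.261, -0.623, 0.231] pointing down, gripper open.
Joint ranges: [-2.96, 2.96], [-0.34, 2.1], [-1.41, 1.46], [0.24, 2.44], [-1.37, 4.51], [0.17, 1.92], [-2.96, 2.96]. Speed limits (rad/s): [2.39, 2.39, 3.14, 3.14, 3.14, 3.14, 3.14].

### API

Orientations are given as a rotation vector (axis times angle).
In Python, from bench import r gives the robot as it stands.
- The arm moves only by the tool send_rows, never from a script. Its argument "rows" is text: rows parted by semicolons, each of 6 numbers parted by spaces: the shift along the world's x, y, z in m, then the turn, a rotation vector about the world's x, y, z in rad. A call has 1 to 20 rows; each row shifts and turns the commanded pose from where the row before left it; what a row does not reach is not made up. A row lasts 1/10 s, in which the tool goes at most 50 mm and 8.59 degrees, less where a joint would pass 70% of its speed; a pose out of reach is approached as far as the arm can. A call is refused whole if a number of a shift passes 0.05 or a number of a turn 0.15, either way. A call with a gripper value outside its range is refused whole. "grip" is the finger opening in m, from 0 to 0.0854, set as the call begins (left out, the last holds). The fingers move at their own pace and stop on an object; "grip_force" is the grip in N (left out, the last holds). Time passes only in rows, so rows that do not move let the fingers close. It gives the time, the measured TCP pose, the force and the opening at its end, in the units of the state.
- r.get_obs(): the state, without advancing time (a new reading comes with each control period).
- r.grab_frame(name): name is "scene" or "top"; returns a dict with "pixels" (384x512x3 uint8, red, green, blue), "intrinsics" (3x3 intrinsics, pixels), "position" and "orientation" of the camera in the world. Camera axes: x right, y up, looking along -z (the intrinsics and any distortion apply to the point x, -y, -z); pixel columns grow to the right and rows downward; lengths in m; the calibration is good to about 2 mm. A picture is of the moment at which its call begins. There is no depth.
- r.hand_in(): hands the job in, once; it reports no verdict.
The state is a dict: "clock": time; "joints": joint angles; "qvel": joint speeds; "tau": joint torques, N m; "tcp_pos": TCP position; "orientation": TCP orientation; "contact_force": force on the tool from outside, world axes, zero at the start; "moment": the same for the moment, N m; "grip_width": finger opening in m.
Only numpy, scipy, OpenCV 4.12 (cv2) and the standard library are available. Lean on these libraries where they do the work, as an engineer would, in place of code of your own. Each camera call takes 0.05 s, during which the arm holds its last target.

### The job

One of the three parts cases in the rack was put away back to front, with its hinge side out. Tip it forward out of its slot by its top edge, draw it out by the edge that then sticks out, and stand it upright on the bench to change your grip; then slide it fully home into the same slot, upright, with its spine (the label side) facing out flush with the others. Do not let it fall over, and leave the other cases and the loose fittings where they are.

Things in the scene. Friction and masses are not known exactly. Their poses are not given: they have to be found in the camera images.
- case: Case to turn round: grey plastic box 105 mm deep (its x), 36 thick (y), 145 high (z), upright edges rounded 3 mm, 0.24 to 0.42 kg. Origin: centre of its underside. Spine = its -x face (white label in a metal frame, black catch; white label tab on the top beside it); hinge barrels on its +x face; trim under 3 mm proud. Starts upright in one of the 3 slots, its +x face to the robot.
- case_spine (a point): The centre of that case's spine face, half way up (72.5 mm above its underside, 52.5 mm from its origin along its -x).
- neighbour_a: A like case, correctly shelved with its spine towards the robot, in another slot. Origin at the centre of its underside, axes as for case. Leave it alone.
- neighbour_b: The third like case, correctly shelved, in the remaining slot. Leave it alone.
- locker: Fixed birch-ply locker. x points from its front to its back (away from the robot), y along the row, z up; origin on the bench top under the centre of the middle slot. Slot centre lines at y = -42, 0, +42 mm, each slot 39 mm wide. A case fully home has its origin at x = 0 within a few mm, y 1 to 1.5 mm to +y of the centre line, z = 20 mm, and its outward face at x = -52 mm.
- locker_front (a point): Middle of the shelf's front edge, at shelf-top height, 20 mm above the bench and 64 mm in front (-x) of the locker's origin. Slots are open in front, above and behind. The 3 mm dividers between them (14 mm cheeks outside) run from 43 mm in front of the locker's origin to 53 mm behind it and stand 110 mm above the shelf: cases stick out 35 mm above and 9 mm in front of them.
- back_rail (a point): Middle of the top front edge of the low rail across the back of the slots, 30 mm above the shelf, 53.5 mm behind (+x) the locker's origin; it stops the cases' depth. The rail is 14 mm thick; above it, behind the cases, there is free room and no wall. Nothing holds a case down or forward.
- leaf_tip (a point): Where the middle slot's leaf spring bears (like ones in the other slots): steel, fixed on the -y wall at the front, curved in to a tip 5 mm behind the locker's origin, 47 to 83 mm above the shelf. It presses a case to the +y wall with about 2 N and its friction keeps a case tipped 0.3 to 0.5 rad forward where it is let go. In an empty slot it stands in 7.5 mm and yields as a case slides in.
- tee: Loose copper pipe tee lying on the bench, 56 x 42 x 25 mm. Origin at the middle of its run, at bench level. Leave it alone.
- nut: Loose chrome compression nut on the bench, 34 mm across, 22 mm high. Origin at the centre of its underside. Leave it alone.
- doors (a point): Middle of the top front edge of the fittings compartment beside the slots, part of the same fixed locker: clear acrylic sliding doors in grooved tracks, its front in line with the shelf's front edge, top 115 mm above the bench, from 75 to 305 mm to +y of the locker's origin. Not needed for the job; keep clear of it.
Mind the look-alikes: they are no part of the job. Leave any pink look-alike of the case alone.

How it is judged:
On the way, in this order (a step that is already met when the one before it is completed fails the run):
1. the case is tipped forward at least 0.25 rad in its slot, its lower front edge still on the shelf, the gripper at its top (angle between case's own z axis and vertical between 0.25 and 0.8 rad and x of case in the frame of locker between -0.04 and 0.02 m and z of case in the frame of locker below 0.06 m and z of case_spine in the frame of locker above 0.095 m and z of the grasp point in the frame of case above 0.09 m), for 0.2 s.
2. the case stands upright on the bench, let go and at rest (height (world z) of case below 0.004 m and angle between case's own z axis and vertical below 0.05 rad and contact force between the fingers and case below 0.1 N and linear speed of case below 0.02 m/s and angular speed of case below 0.1 rad/s), for 0.2 s.
At the end, for the whole second after the job is handed in: The case stands upright on the shelf in its slot (within 0.04 rad), spine outwards, square to the locker within 0.06 rad, fully home: within 6 mm of the seated depth (flush with the others), released and at rest; the other cases and the fittings where they were (x of case in the frame of locker between -0.006 and 0.006 m and y of case in the frame of locker between -0.05 and 0.05 m and z of case in the frame of locker between 0.017 and 0.023 m and x of case_spine in the frame of locker below -0.04 m and angle between the x axis of case and the x axis of locker, either way round below 0.06 rad and angle between case's own z axis and vertical below 0.04 rad and linear speed of case below 0.01 m/s and angular speed of case below 0.05 rad/s); the robot touches nothing.
It fails at once if another case is disturbed (moved over 12 mm or tilted over 0.15 rad) (distance of any of neighbour_a, neighbour_b from where it was at the start of the episode above 0.012 m or angle between any of neighbour_a, neighbour_b's own z axis and vertical above 0.15 rad).
It fails at once if a loose fitting is knocked over 20 mm (distance of any of tee, nut from where it was at the start of the episode above 0.02 m).
It fails at once if the case falls over (angle between case's own z axis and vertical above 1.2 rad).
It also fails if it takes over 72 s, if anything falls off the work surface, if the arm or the gripper's body presses on something with over 40 N, if the wrist force passes 120 N, or if a joint passes its speed limit or range.

## Working session

There is one attempt and no reset: what is moved stays moved. The work goes in short steps, Python scripts to look and compute and a tool call to move; the robot and the scene stay as the last step left them, time stands still between calls to the robot, and variables do not carry over. Pictures are saved under pics/ and viewed, and the job is handed in when it is done.

Besides the shell and the picture viewer there is one more tool, called as a command line: name --argument value ..., lists and objects as JSON in quotes. send_rows: Moves the arm, as the interface text tells. Its arguments: {"type":"object","properties":{"rows":{"type":"string"},"grip":{"type":"number"},"grip_force":{"type":"number"}},"required":["rows"]}

```bash
ls; mkdir -p pics; python3 - <<'E'
from bench import r
import cv2,numpy as np
o=r.get_obs()
for k,v in o.items(): print(k,np.round(v,4))
for n in("scene","top"):
    f=r.grab_frame(n)
    cv2.imwrite(f"pics/{n}0.png",cv2.resize(f["pixels"][:,:,::-1],(800,600),interpolation=cv2.INTER_CUBIC))
    print(n,f["intrinsics"],f["position"],f["orientation"],[k for k in f])
E
```

```text
pics
clock 0.0
joints [ 1.0659  0.4778  0.0223  1.5564 -0.0115  1.1093 -0.0831]
qvel [-0.0012 -0.001   0.0005  0.0016  0.0007  0.0017  0.0028]
tau [ 1.20000e-03 -5.96461e+01  1.60860e+00 -2.81203e+01  1.25000e-02
  9.40000e-03  0.00000e+00]
tcp_pos [ 0.2606 -0.622   0.2303]
orientation [-0.4034  2.0056 -2.0019]
contact_force [-0.724  -0.3946 -0.53  ]
moment [ 0.0389 -0.0392 -0.0749]
grip_width 0.0852
scene [[491.37898451   0.         252.21934655]
 [  0.         491.37898451 198.21636648]
 [  0.           0.           1.        ]] [1.29650665 0.3565979  1.07722178] [0.39839639 0.65357796 1.92930666] ['pixels', 'intrinsics', 'position', 'orientation']
top [[363.54586625   0.         251.82806183]
 [  0.         363.54586625 191.10148333]
 [  0.           0.           1.        ]] [0.54683207 0.02468811 1.19635853] [ 0.02479987 -0.04506675 -1.57296832] ['pixels', 'intrinsics', 'position', 'orientation']
```

View pics/scene0.png

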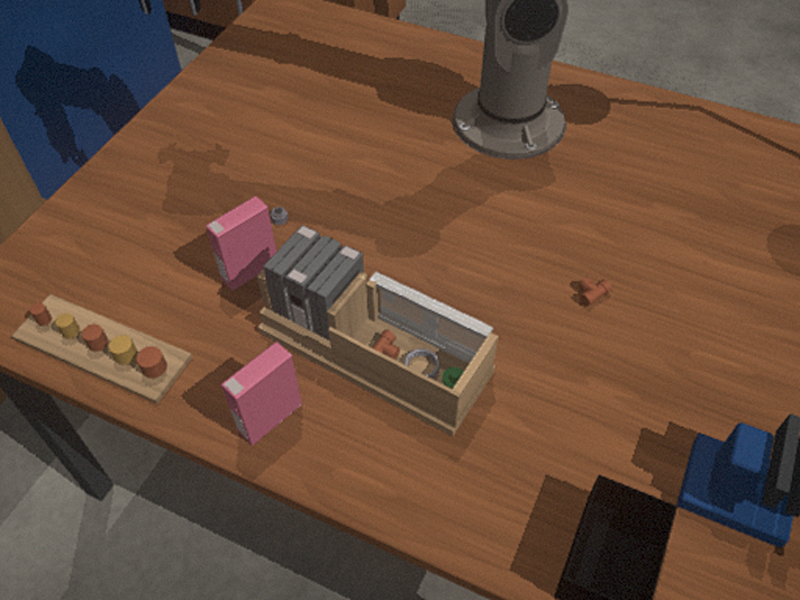

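View pics/top0.png

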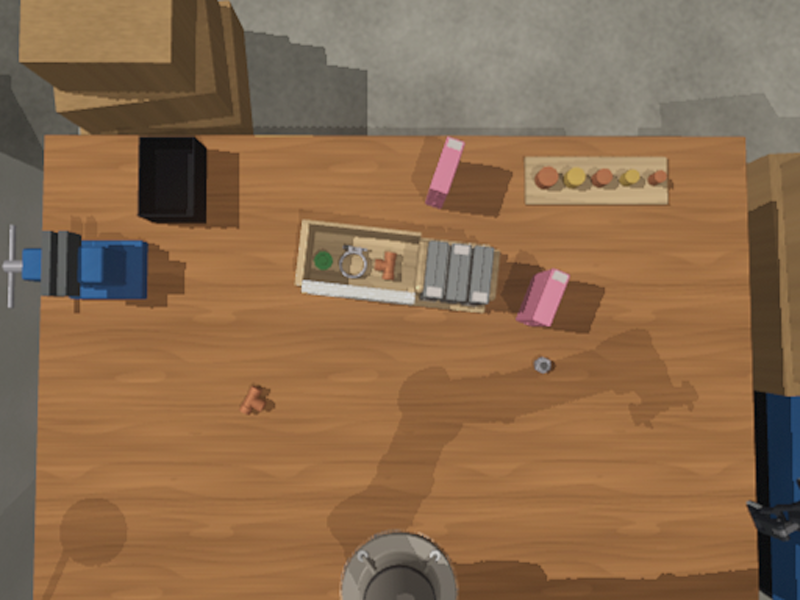

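The scene shows three grey cases in the rack at about (315,280). In the top view, at about (461,270), the middle case has its white tab at the back, while its two neighbours have theirs at the front. So the middle case is the reversed one. A pink look-alike stands at (543,298), and the nut is at (543,365).

```bash
cat > h.py <<'E'
from bench import r
import cv2,numpy as np
from scipy.spatial.transform import Rotation as R
def ray(f,u,v):
    K=f["intrinsics"];Rm=R.from_rotvec(f["orientation"]).as_matrix()
    d=np.array([(u-K[0,2])/K[0,0],-(v-K[1,2])/K[1,1],-1.])
    return np.array(f["position"]),Rm@d
def onz(f,u,v,z):
    p,d=ray(f,u,v);return p+d*(z-p[2])/d[2]
def proj(f,P):
    K=f["intrinsics"];Rm=R.from_rotvec(f["orientation"]).as_matrix()
    q=(np.atleast_2d(P)-f["position"])@Rm
    return np.c_[K[0,0]*q[:,0]/-q[:,2]+K[0,2],K[1,1]*-q[:,1]/-q[:,2]+K[1,2]]
def crop(f,x0,y0,w,h,s,name):
    cv2.imwrite(name,cv2.resize(f["pixels"][y0:y0+h,x0:x0+w,::-1],(w*s,h*s),interpolation=cv2.INTER_NEAREST))
E
python3 - <<'E'
from h import *
f=r.grab_frame("top");crop(f,260,140,120,90,6,"pics/tc.png")
g=r.grab_frame("scene");crop(g,125,115,130,100,6,"pics/sc.png")
np.save("f0.npy",f,allow_pickle=True)
E
```

```text
(no output)
```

View pics/tc.png

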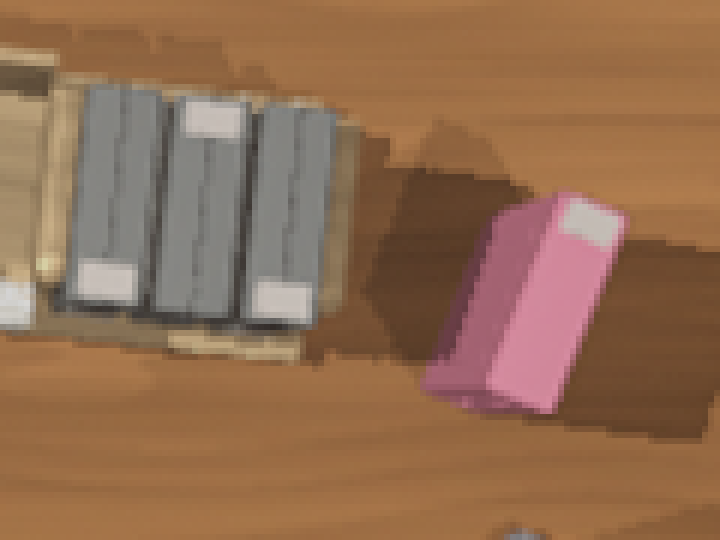

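View pics/sc.png

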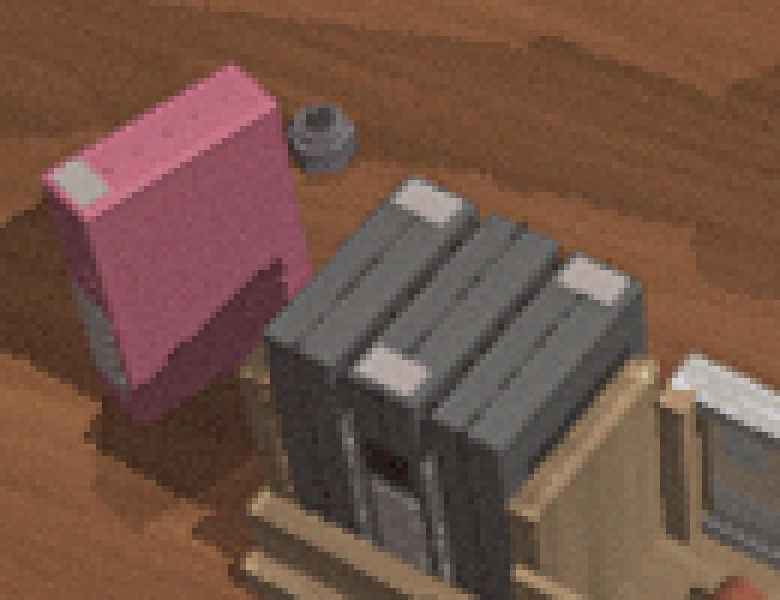

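```bash
cat > loc.py <<'E'
from h import *
f=np.load("f0.npy",allow_pickle=True).item()
c={'a':[(90,87),(163,92),(142,305),(68,298)],'t':[(178,98),(250,103),(232,320),(157,315)],'b':[(265,105),(338,112),(315,328),(245,323)]}
P={}
for k,v in c.items():
    P[k]=np.array([onz(f,260+u/6-.5,140+w/6-.5,0.165) for u,w in v])
    p=P[k];print(k,p.mean(0).round(4),"depth",np.linalg.norm((p[0]+p[1]-p[2]-p[3])/2).round(4),"thick",np.linalg.norm((p[0]-p[1]+p[3]-p[2])/2).round(4), "yaw",np.arctan2(*((p[0]+p[1]-p[2]-p[3])[[1,0]])).round(3))
d=P['a'].mean(0)-P['b'].mean(0);print("pitch",np.linalg.norm(d)/2,"row yaw",np.arctan2(-d[0],d[1]))
print("shelf front corner",onz(f,260+300/6,140+360/6,0.02)) 
for n,(u,v) in dict(nut=(543,365),tee=(257,400)).items(): print(n,onz(f,u*.64,v*.64,0.01))
for n,(u,v) in dict(pk1=(562,195),pk2=(630,213),pk3=(553,412),pk4=(487,388)).items(): print(n,onz(f,260+u/6,140+v/6,0.145))
o=r.get_obs();print(R.from_rotvec(o['orientation']).as_matrix().round(3))
E
python3 loc.py
```

```text
a [ 0.6469 -0.0657  0.165 ] depth 0.1016 thick 0.035 yaw -0.107
t [ 0.6404 -0.1077  0.165 ] depth 0.1039 thick 0.035 yaw -0.097
b [ 0.6365 -0.1489  0.165 ] depth 0.104 thick 0.0341 yaw -0.108
pitch 0.04191192869587552 row yaw -0.12404218188080608
shelf front corner [ 0.56986179 -0.17911226  0.02      ]
nut [ 0.46019845 -0.30236985  0.01      ]
tee [0.39031662 0.29214711 0.01      ]
pk1 [ 0.64717028 -0.28568559  0.145     ]
pk2 [ 0.63835426 -0.31867977  0.145     ]
pk3 [ 0.54198496 -0.27971484  0.145     ]
pk4 [ 0.55365872 -0.24788036  0.145     ]
[[-0.922 -0.     0.386]
 [-0.386  0.001 -0.922]
 [ 0.    -1.    -0.001]]
```

```bash
python3 - <<'E'
from h import *
f=np.load("f0.npy",allow_pickle=True).item()
crop(f,185,135,135,70,6,"pics/lk.png")
E
```

```text
(no output)
```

View pics/lk.png

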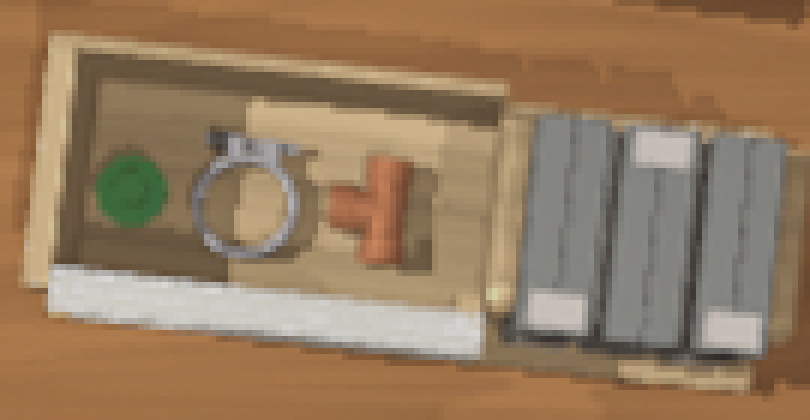

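```bash
python3 - <<'E'
from h import *
f=np.load("f0.npy",allow_pickle=True).item()
for a,b in [((52,37),(508,85)),((48,314),(482,357)),((48,265),(482,310))]:
    p,q=[onz(f,185+u/6-.5,135+v/6-.5,.115) for u,v in(a,b)];d=p-q
    print(p,q,np.linalg.norm(d),"yaw",np.arctan2(-d[0],d[1]))
y=-.106
ax=np.array([np.cos(y),np.sin(y)]);ay=np.array([-np.sin(y),np.cos(y)])
# origin from case mean; cases sit 1.25 mm +y
O=np.array([.6413,-.1074])-ay*.00125
print("O",O)
for n,p in dict(whiteR=q,).items(): print(n,(p[:2]-O)@ax,(p[:2]-O)@ay)
p=onz(f,185+48/6-.5,135+314/6-.5,.115);print((p[:2]-O)@ax,(p[:2]-O)@ay)
g=r.grab_frame("scene")
def W(x,y,z): return np.r_[O+ax*x+ay*y,z]
im=g["pixels"].copy()
im=cv2.resize(im[115:215,125:255],None,fx=6,fy=6,interpolation=cv2.INTER_NEAREST)
for yc in(-.042,0,.042):
  for x in(-.0525,.0525):
    for dy in(-.018,.018):
      u,v=proj(g,W(x,yc+.00125+dy,.165))[0];cv2.circle(im,(int((u+.5-125)*6),int((v+.5-115)*6)),4,(255,255,0),1)
cv2.imwrite("pics/chk.png",im[:,:,::-1])
E
```

```text
[0.74626065 0.1856613  0.115     ] [ 0.72203726 -0.04161502  0.115     ] 0.22856355250700314 yaw -0.10618042500854659
[0.6080192  0.18703149 0.115     ] [ 0.58620562 -0.02803763  0.115     ] 0.21617252237317208 yaw -0.10108024737079414
[0.63235989 0.18714049 0.115     ] [ 0.60957017 -0.0281394   0.115     ] 0.2164828005385761 yaw -0.10546807753677018
O [ 0.64116775 -0.10864298]
whiteR -0.03993763569450063 0.07670866477674039
-0.06424532915487625 0.29050776109529214
```

View pics/chk.png

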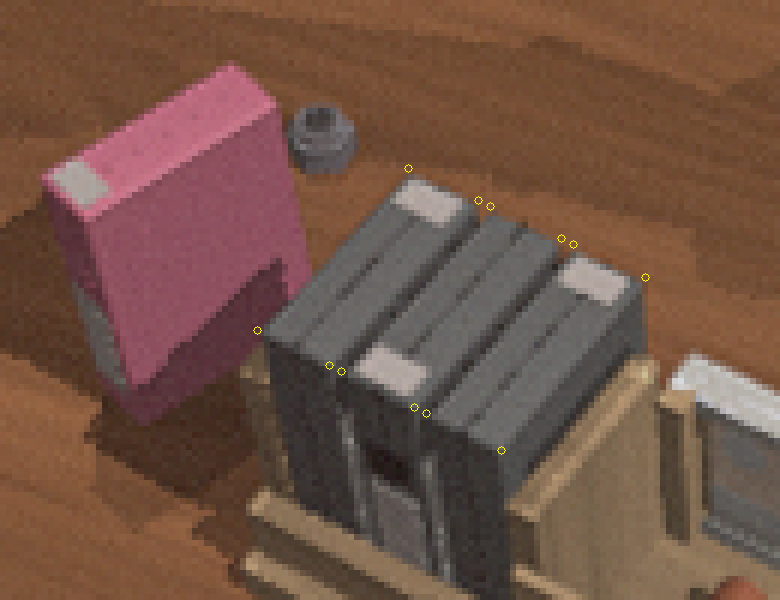

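```bash
cat >> h.py <<'E'
YAW=-.106; O=np.array([.642,-.1085])
AX=np.array([np.cos(YAW),np.sin(YAW),0]);AY=np.array([-np.sin(YAW),np.cos(YAW),0])
def W(x,y,z): return np.r_[O,0]+AX*x+AY*y+np.array([0,0,z])
def RT(tilt=0,flip=0,dyaw=0):
    y=np.array([0,0,-1.]);z=-AY;x=np.cross(y,z)
    return R.from_rotvec([0,0,dyaw])*R.from_rotvec(-AY*tilt)*R.from_matrix(np.c_[x,y,z])*R.from_rotvec([0,np.pi*flip,0])
def st():
    o=r.get_obs();p=np.array(o['tcp_pos']);q=R.from_rotvec(o['orientation'])
    d=p-np.r_[O,0]
    print("t",round(float(o['clock']),2),"tcp",p.round(4),"loc",np.round([d@AX,d@AY,p[2]],4),"rot err",(q*RT().inv()).as_rotvec().round(3),"F",np.round(o['contact_force'],1),"w",np.round(o['grip_width'],4),"q",np.round(o['joints'],2))
    return p,q
def to(x,y,z,tilt=0,flip=0,dyaw=0):
    p,q=st();t=W(x,y,z);print("delta",(t-p).round(4),"rot",(RT(tilt,flip,dyaw)*q.inv()).as_rotvec().round(4))
E
python3 -c "
from h import *
to(.085,.00125,.28)"
```

```text
t 0.25 tcp [ 0.2608 -0.6223  0.2309] loc [-0.3247 -0.5513  0.2309] rot err [0.001 0.    0.503] F [ 0.4 -0.1  0.9] w 0.0852 q [ 1.07  0.48  0.02  1.56 -0.01  1.11 -0.08]
delta [0.4659 0.5061 0.0491] rot [-8.000e-04 -2.000e-04 -5.028e-01]
```

send_rows --rows "0.0233 0.0253 0.01 0 0 -0.025;0.0233 0.0253 0.01 0 0 -0.025;0.0233 0.0253 0.01 0 0 -0.025;0.0233 0.0253 0.01 0 0 -0.025;0.0233 0.0253 0.009 0 0 -0.025;0.0233 0.0253 0 0 0 -0.025;0.0233 0.0253 0 0 0 -0.025;0.0233 0.0253 0 0 0 -0.025;0.0233 0.0253 0 0 0 -0.025;0.0233 0.0253 0 0 0 -0.025;0.0233 0.0253 0 0 0 -0.025;0.0233 0.0253 0 0 0 -0.025;0.0233 0.0253 0 0 0 -0.025;0.0233 0.0253 0 0 0 -0.025;0.0233 0.0253 0 0 0 -0.025;0.0233 0.0253 0 0 0 -0.025;0.0233 0.0253 0 0 0 -0.025;0.0233 0.0253 0 0 0 -0.025;0.0233 0.0253 0 0 0 -0.025;0.0233 0.0253 0 0 0 -0.025" --grip 0 --grip_force 60

```text
clock: 2.25
tcp_pos: [0.7276, -0.1155, 0.2801]
orientation: [-0.113, -2.168, 2.168]
contact_force: [1.3, 0.5, -0.2]
grip_width: 0.0004
```

```bash
python3 -c "
from h import *
to(.085,.00125,.14)"
```

```text
t 2.25 tcp [ 0.7276 -0.1155  0.2801] loc [0.0859 0.0021 0.2801] rot err [-0.     0.     0.002] F [ 1.3  0.5 -0.2] w 0.0004 q [ 0.12  0.55 -0.08  1.32  0.04  1.27 -1.63]
delta [-0.001  -0.0008 -0.1401] rot [ 0.0001 -0.0003 -0.0017]
```

send_rows --rows "0 0 -0.03 0 0 0;0 0 -0.03 0 0 0;0 0 -0.03 0 0 0;0 0 -0.03 0 0 0;0 -0.001 -0.02 0 0 0;0 0 0 0 0 0"

```text
clock: 2.85
tcp_pos: [0.7243, -0.1174, 0.1362]
orientation: [-0.104, -2.165, 2.165]
contact_force: [-0.6, -0.1, -0.4]
grip_width: -0.0002
```

```bash
python3 -c "
from h import *
st()
crop(r.grab_frame('top'),250,120,130,100,6,'pics/t1.png')
crop(r.grab_frame('scene'),125,95,130,100,6,'pics/s1.png')"
```

```text
t 2.85 tcp [ 0.7243 -0.1174  0.1362] loc [ 0.0828 -0.0002  0.1362] rot err [0.001 0.007 0.003] F [-0.6 -0.1 -0.4] w -0.0002 q [ 0.13  0.66 -0.08  1.46  0.06  1.02 -1.64]
```

View pics/s1.png

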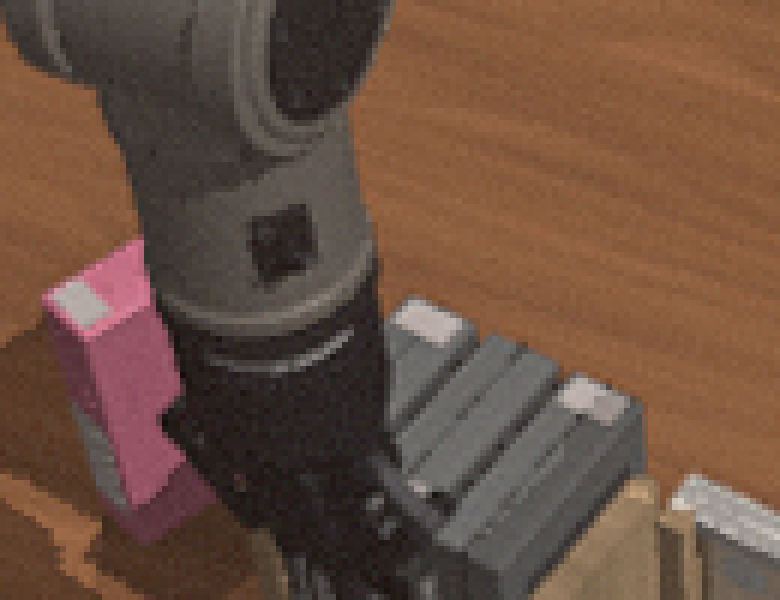

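View pics/t1.png

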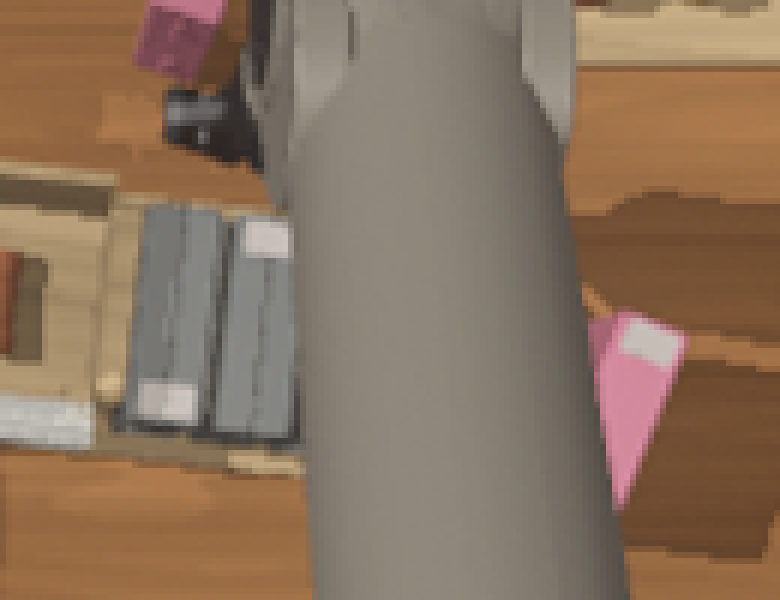

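send_rows --rows "-0.005 0.002 0.002 0 0 0;-0.005 0.001 0.002 0 0 0;-0.003 0 0 0 0 0;0 0 0 0 0 0;0 0 0 0 0 0"

```text
clock: 3.45
tcp_pos: [0.7139, -0.1147, 0.1448]
orientation: [-0.113, -2.169, 2.169]
contact_force: [0.6, 0.0, 0.4]
grip_width: -0.0
```

```bash
python3 -c "
from h import *
to(.067,.00125,.14)"
```

```text
t 3.45 tcp [ 0.7139 -0.1147  0.1448] loc [0.0722 0.0015 0.1448] rot err [-0.    -0.001  0.003] F [0.6 0.  0.4] w -0.0 q [ 0.13  0.63 -0.09  1.5   0.06  1.01 -1.65]
delta [-0.0052  0.0003 -0.0048] rot [ 0.0001  0.0007 -0.0026]
```

```bash
python3 -c "
from h import *
v=np.array([.0665+.0525,.1245]);pv=v.copy()
for i in range(1,13):
    t=.035*i; w=np.array([v[0]*np.cos(t)-v[1]*np.sin(t), v[0]*np.sin(t)+v[1]*np.cos(t)])
    d=w-pv;pv=w;print(i,round(t,3),(AX*d[0]).round(4)[:2],d[1].round(4))
print((-AY*.035).round(4))"
```

```text
1 0.035 [-0.0044  0.0005] 0.0041
2 0.07 [-0.0045  0.0005] 0.0039
3 0.105 [-0.0047  0.0005] 0.0038
4 0.14 [-0.0048  0.0005] 0.0036
5 0.175 [-0.0049  0.0005] 0.0034
6 0.21 [-0.005   0.0005] 0.0033
7 0.245 [-0.0052  0.0005] 0.0031
8 0.28 [-0.0053  0.0006] 0.0029
9 0.315 [-0.0054  0.0006] 0.0027
10 0.35 [-0.0054  0.0006] 0.0025
11 0.385 [-0.0055  0.0006] 0.0023
12 0.42 [-0.0056  0.0006] 0.0021
[-0.0037 -0.0348 -0.    ]
```

send_rows --rows "-0.003 0 0 0 0 0;-0.003 0 0 0 0 0;0 0 0 0 0 0"

```text
clock: 3.75
tcp_pos: [0.7074, -0.1147, 0.1442]
orientation: [-0.112, -2.168, 2.168]
contact_force: [0.1, 0.3, -0.2]
grip_width: 0.0
```

send_rows --rows "-0.003 0.0003 0 0 0 0;-0.0044 0.0005 0.0041 -0.0037 -0.0348 0;-0.0045 0.0005 0.0039 -0.0037 -0.0348 0;-0.0047 0.0005 0.0038 -0.0037 -0.0348 0;-0.0048 0.0005 0.0036 -0.0037 -0.0348 0;0 0 0 0 0 0"

```text
clock: 4.35
tcp_pos: [0.6858, -0.1123, 0.1605]
orientation: [0.269, 2.186, -2.203]
contact_force: [-0.4, 0.3, 1.0]
grip_width: -0.0002
```

```bash
python3 -c "
from h import *
st()
crop(r.grab_frame('top'),250,120,130,100,6,'pics/t2.png')
crop(r.grab_frame('scene'),125,95,130,100,6,'pics/s2.png')"
```

```text
t 4.35 tcp [ 0.6858 -0.1123  0.1605] loc [0.044  0.0008 0.1605] rot err [-0.015 -0.14   0.003] F [-0.4  0.3  1. ] w -0.0002 q [ 0.14  0.51 -0.09  1.68  0.07  0.81 -1.66]
```

View pics/s2.png

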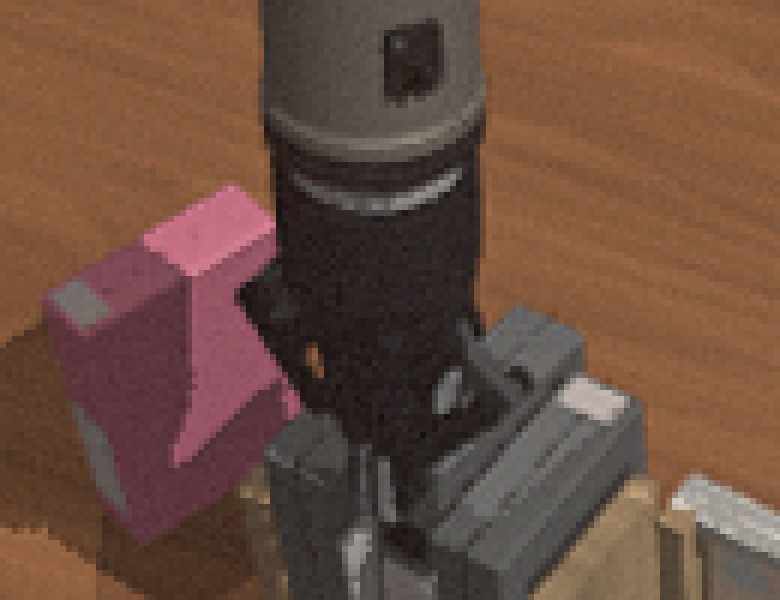

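send_rows --rows "-0.0049 0.0005 0.0034 -0.0037 -0.0348 0;-0.005 0.0005 0.0033 -0.0037 -0.0348 0;-0.0052 0.0005 0.0031 -0.0037 -0.0348 0;-0.0053 0.0006 0.0029 -0.0037 -0.0348 0;0 0 0 0 0 0"

```text
clock: 4.95
tcp_pos: [0.6657, -0.1101, 0.1725]
orientation: [0.407, 2.098, -2.13]
contact_force: [0.5, 0.1, 0.0]
grip_width: 0.0001
```

```bash
python3 -c "
from h import *
st()
crop(r.grab_frame('top'),250,120,130,100,6,'pics/t3.png')
crop(r.grab_frame('scene'),125,95,130,100,6,'pics/s3.png')"
```

```text
t 4.95 tcp [ 0.6657 -0.1101  0.1725] loc [0.0237 0.0009 0.1725] rot err [-0.03  -0.278  0.003] F [0.5 0.1 0. ] w 0.0001 q [ 0.14  0.41 -0.1   1.84  0.09  0.62 -1.68]
```

View pics/s3.png

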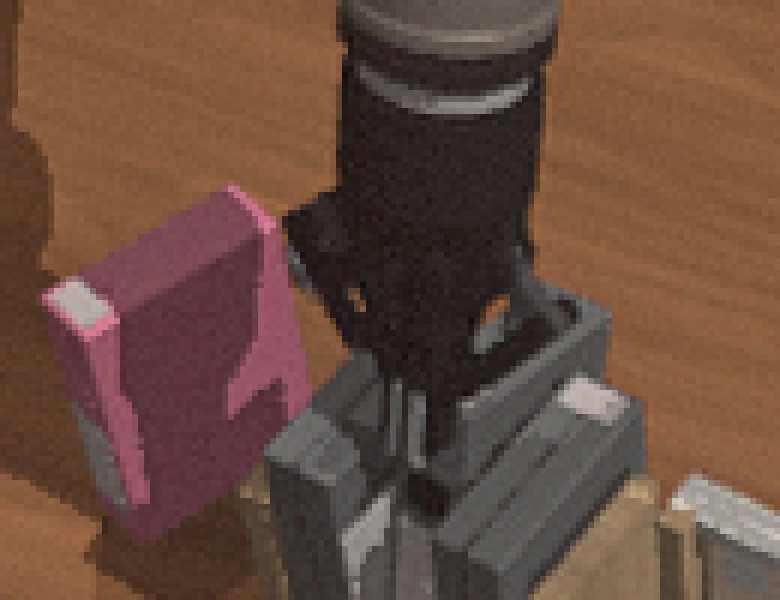

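View pics/t3.png

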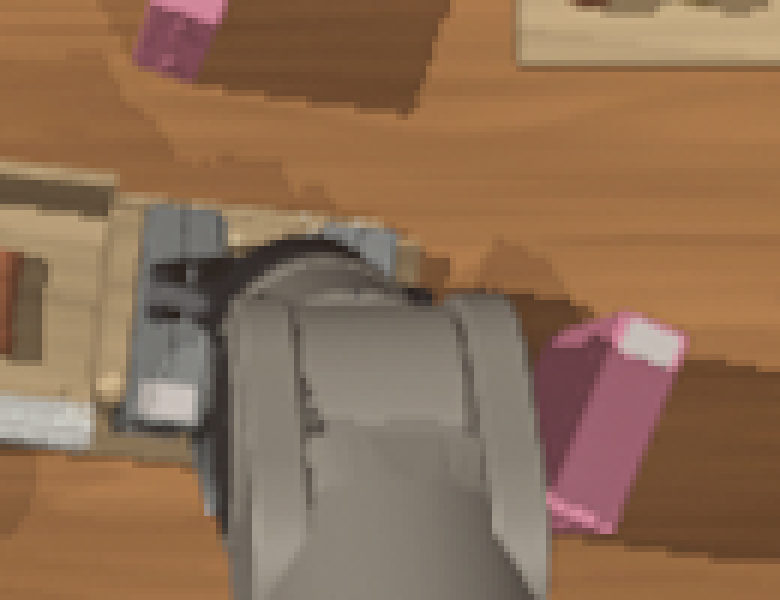

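send_rows --rows "-0.0054 0.0006 0.0027 -0.0037 -0.0348 0;-0.0054 0.0006 0.0025 -0.0037 -0.0348 0;-0.0055 0.0006 0.0023 -0.0037 -0.0348 0;-0.0056 0.0006 0.0021 -0.0037 -0.0348 0;0 0 0 0 0 0;0 0 0 0 0 0;0 0 0 0 0 0;0 0 0 0 0 0"

```text
clock: 5.85
tcp_pos: [0.6447, -0.1078, 0.1818]
orientation: [0.536, 2.005, -2.052]
contact_force: [-0.6, -0.0, 0.1]
grip_width: 0.0003
```

```bash
python3 -c "
from h import *
st()
crop(r.grab_frame('scene'),125,95,130,100,6,'pics/s4.png')"
```

```text
t 5.85 tcp [ 0.6447 -0.1078  0.1818] loc [0.0026 0.0009 0.1818] rot err [-0.045 -0.417  0.003] F [-0.6 -0.   0.1] w 0.0003 q [ 0.13  0.32 -0.09  1.99  0.12  0.41 -1.72]
```

View pics/s4.png

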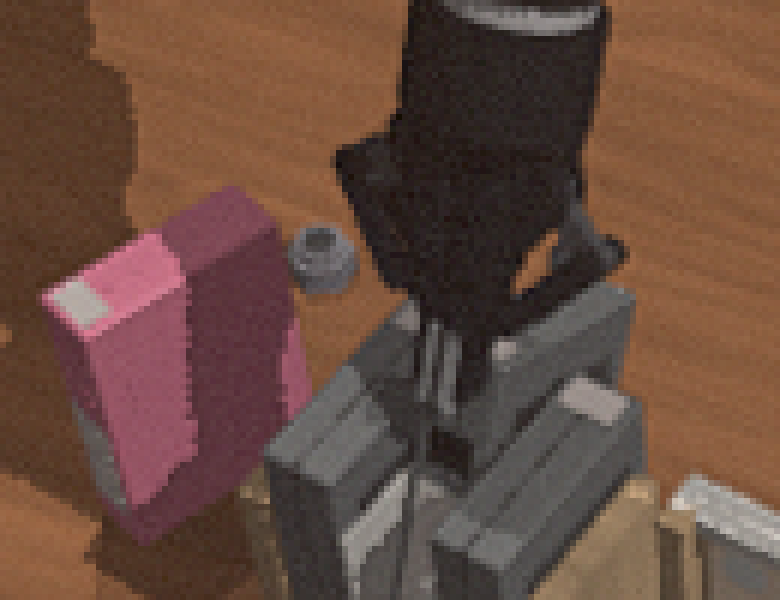

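send_rows --rows "0.009 -0.001 0.004 0 0 0;0.009 -0.001 0.004 0 0 0;0.009 -0.001 0.004 0 0 0;-0.012 0.001 0.03 0 0 0;-0.012 0.001 0.03 0 0 0;-0.012 0.001 0.03 0 0 0;-0.03 0.003 0.005 0.0042 0.0398 0;-0.03 0.003 0 0.0042 0.0398 0;-0.03 0.003 0 0.0042 0.0398 0;-0.03 0.003 0 0.0042 0.0398 0;-0.03 0.003 0 0.0042 0.0398 0;-0.03 0.003 0 0 0 0" --grip 0.0854

```text
clock: 7.1
tcp_pos: [0.4559, -0.0896, 0.2901]
orientation: [0.349, 2.136, -2.161]
contact_force: [-0.7, 0.6, 0.2]
grip_width: 0.0856
```

```bash
python3 -c "
from h import *
st()
crop(r.grab_frame('top'),250,140,130,100,6,'pics/t5.png')
crop(r.grab_frame('scene'),125,95,130,100,6,'pics/s5.png')"
```

```text
t 7.1 tcp [ 0.4559 -0.0896  0.2901] loc [-0.1871 -0.0009  0.2901] rot err [-0.023 -0.219  0.003] F [-0.7  0.6  0.2] w 0.0856 q [ 0.18 -0.05 -0.13  2.1   0.01  0.87 -1.62]
```

View pics/s5.png

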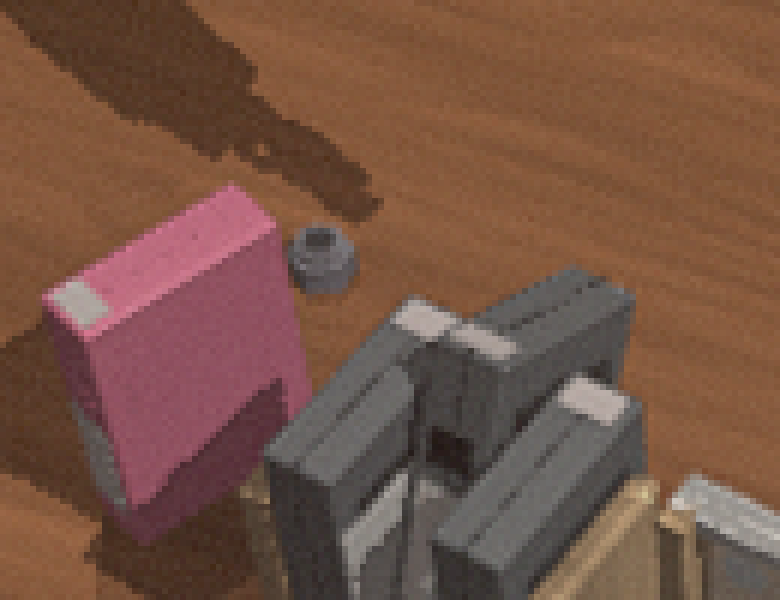

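View pics/t5.png

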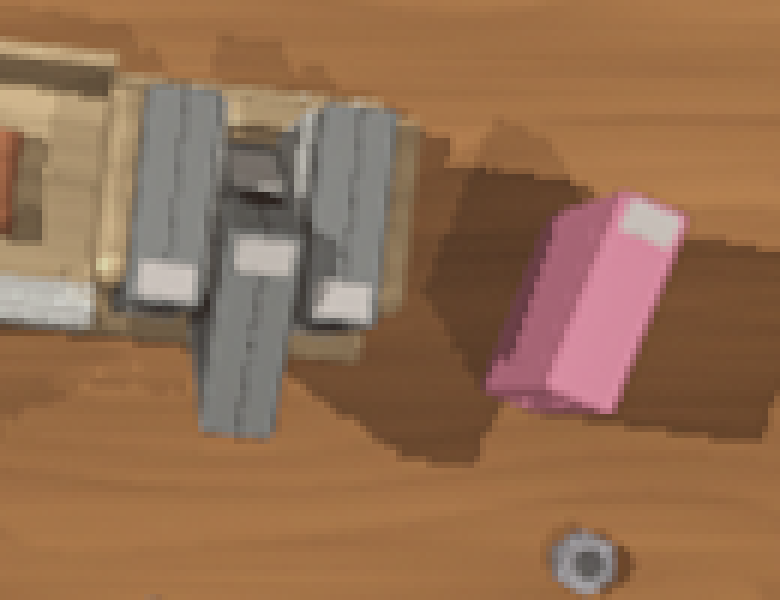

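```bash
python3 -c "
from h import *
f=np.load('f0.npy',allow_pickle=True).item()
for u,v,z in [(200,430,.152),(272,438,.152),(232,232,.195),(302,240,.195)]:
    p=onz(f,250+u/6-.5,140+v/6-.5,z)-np.r_[O,0];print((p@AX).round(4),(p@AY).round(4))
import numpy as np
t=.42;print('pred front',-.0525-.145*np.sin(t),'back',-.0525-.145*np.sin(t)+.105*np.cos(t))"
```

```text
-0.1092 0.0193
-0.1095 -0.0154
-0.017 0.0179
-0.0174 -0.0146
pred front -0.11162526569363766 back -0.015750926960845305
```

```bash
python3 -c "
from h import *
to(-.100,.0015,.21,.2);to(-.081,.0015,.116,.2)"
```

```text
t 7.2 tcp [ 0.453  -0.0898  0.2894] loc [-0.1899 -0.0014  0.2894] rot err [-0.024 -0.218  0.002] F [ 1.1 -0.5  0.2] w 0.0854 q [ 0.18 -0.05 -0.13  2.11  0.01  0.87 -1.62]
delta [ 0.0897 -0.0066 -0.0794] rot [ 0.0031  0.0191 -0.0023]
t 7.2 tcp [ 0.453  -0.0898  0.2894] loc [-0.1899 -0.0014  0.2894] rot err [-0.024 -0.218  0.002] F [ 1.1 -0.5  0.2] w 0.0854 q [ 0.18 -0.05 -0.13  2.11  0.01  0.87 -1.62]
delta [ 0.1086 -0.0086 -0.1734] rot [ 0.0031  0.0191 -0.0023]
```

send_rows --rows "0.03 -0.002 0 0.001 0.006 0;0.03 -0.002 0 0.001 0.006 0;0.03 -0.0026 0 0.001 0.006 0;0 0 -0.03 0 0 0;0 0 -0.03 0 0 0;0 0 -0.02 0 0 0;0 0 0 0 0 0"

```text
clock: 7.9
tcp_pos: [0.5443, -0.0962, 0.2063]
orientation: [0.325, 2.152, -2.173]
contact_force: [-0.0, 0.2, 0.4]
grip_width: 0.0856
```

```bash
python3 -c "
from h import *
to(-.081,.0015,.116,.2)
crop(r.grab_frame('scene'),125,75,130,100,6,'pics/s6.png')"
```

```text
t 7.9 tcp [ 0.5443 -0.0962  0.2063] loc [-0.0985  0.0019  0.2063] rot err [-0.02  -0.196  0.003] F [-0.   0.2  0.4] w 0.0856 q [ 0.16  0.21 -0.12  2.02  0.05  0.72 -1.66]
delta [ 0.0173 -0.0023 -0.0903] rot [-0.0008 -0.0034 -0.003 ]
```

View pics/s6.png

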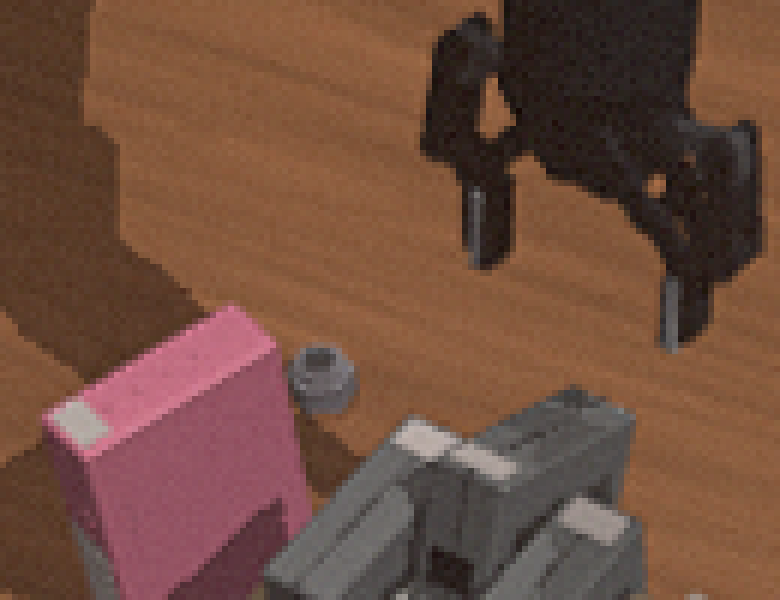

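send_rows --rows "0.004 -0.0005 -0.02 0 0 0;0.004 -0.0005 -0.02 0 0 0;0.004 -0.0005 -0.02 0 0 0;0.004 -0.0005 -0.02 0 0 0;0.0015 -0.0003 -0.01 0 0 0;0 0 0 0 0 0"

```text
clock: 8.55
tcp_pos: [0.5632, -0.0987, 0.119]
orientation: [0.33, 2.149, -2.171]
contact_force: [0.6, 0.1, 0.3]
grip_width: 0.0854
```

```bash
python3 -c "
from h import *
to(-.081,.0015,.116,.2)
crop(r.grab_frame('top'),250,140,130,100,6,'pics/t7.png')
crop(r.grab_frame('scene'),125,75,130,100,6,'pics/s7.png')"
```

```text
t 8.55 tcp [ 0.5632 -0.0987  0.119 ] loc [-0.0794  0.0014  0.119 ] rot err [-0.021 -0.2    0.003] F [0.6 0.1 0.3] w 0.0854 q [ 0.15  0.36 -0.11  2.05  0.09  0.53 -1.7 ]
delta [-0.0016  0.0002 -0.003 ] rot [-0.0002  0.0013 -0.0028]
```

View pics/s7.png

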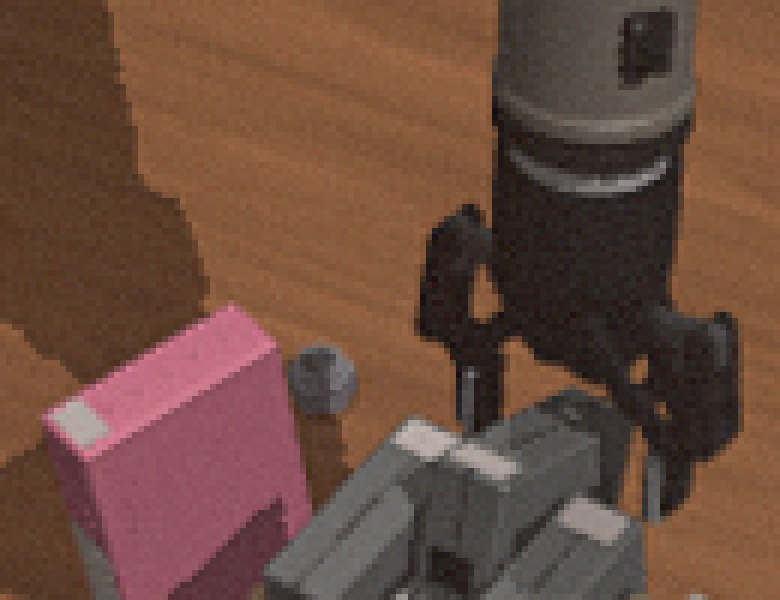

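send_rows --rows "-0.001 0 -0.003 0 0 0;0 0 0 0 0 0;0 0 0 0 0 0;0 0 0 0 0 0;0 0 0 0 0 0;0 0 0 0 0 0;0 0 0 0 0 0" --grip 0.02 --grip_force 70

```text
clock: 9.35
tcp_pos: [0.5618, -0.0989, 0.1166]
orientation: [0.331, 2.148, -2.171]
contact_force: [-2.9, -0.5, 6.6]
grip_width: 0.0359
```

```bash
python3 -c "
from h import *
st()
crop(r.grab_frame('top'),250,140,130,100,6,'pics/t8.png')
crop(r.grab_frame('scene'),125,75,130,100,6,'pics/s8.png')"
```

```text
t 9.35 tcp [ 0.5618 -0.0989  0.1166] loc [-0.0807  0.0011  0.1166] rot err [-0.021 -0.201  0.002] F [-2.9 -0.5  6.6] w 0.0359 q [ 0.15  0.36 -0.1   2.06  0.1   0.52 -1.7 ]
```

View pics/s8.png

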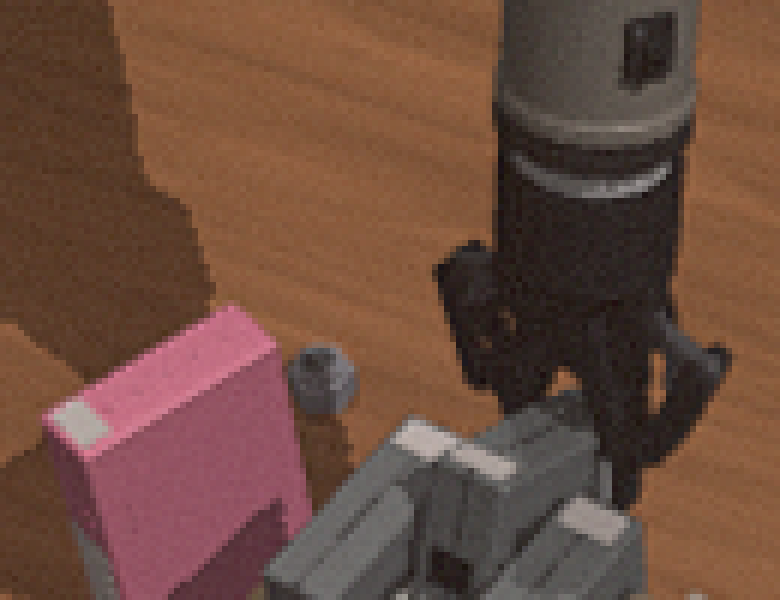

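send_rows --rows "-0.003 0.0003 0.003 0 0 0;-0.004 0.0004 0.003 0 0 0;-0.005 0.0005 0.002 0 0 0;-0.008 0.0009 0.001 0 0 0;-0.01 0.0011 0 0 0 0;-0.01 0.0011 0 0 0 0;0 0 0 0 0 0"

```text
clock: 10.15
tcp_pos: [0.5187, -0.0941, 0.1244]
orientation: [0.326, 2.151, -2.173]
contact_force: [-1.7, -0.8, -3.2]
grip_width: 0.0357
```

```bash
python3 -c "
from h import *
st()
crop(r.grab_frame('top'),250,140,130,100,6,'pics/t9.png')
crop(r.grab_frame('scene'),125,75,130,100,6,'pics/s9.png')"
```

```text
t 10.15 tcp [ 0.5187 -0.0941  0.1244] loc [-0.1241  0.0012  0.1244] rot err [-0.021 -0.197  0.003] F [-1.7 -0.8 -3.2] w 0.0357 q [ 0.15  0.29 -0.11  2.15  0.09  0.51 -1.7 ]
```

View pics/s9.png

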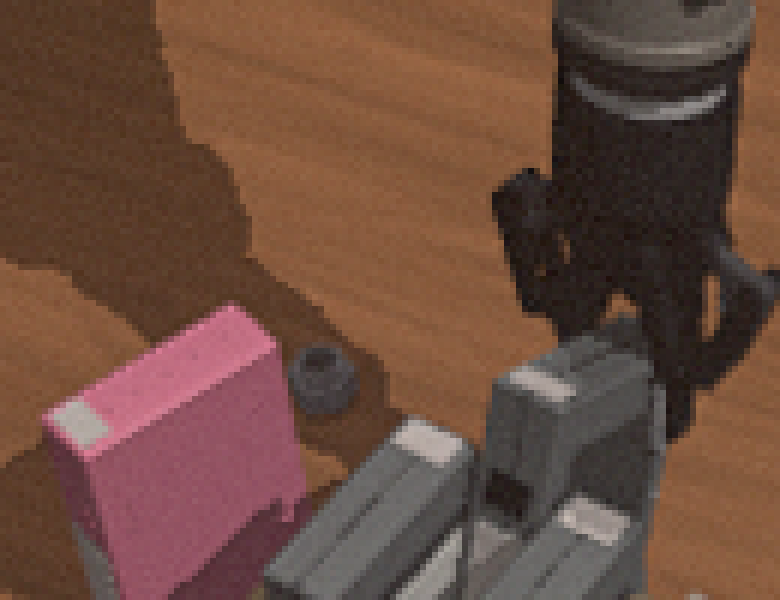

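send_rows --rows "-0.01 0.0011 0.0005 0 0 0;-0.01 0.0011 0.0005 0 0 0;-0.01 0.0011 0.0005 0 0 0;-0.01 0.0011 0.0005 0 0 0;-0.01 0.0011 0 0 0 0;-0.01 0.0011 0 0 0 0;-0.01 0.0011 0 0 0 0;-0.006 0.0005 0 0 0 0;0 0 0 0 0 0"

```text
clock: 11.15
tcp_pos: [0.4445, -0.0861, 0.1269]
orientation: [0.329, 2.149, -2.171]
contact_force: [-0.1, 0.1, -4.2]
grip_width: 0.0353
```

```bash
python3 -c "
from h import *
st()
crop(r.grab_frame('top'),250,160,130,100,6,'pics/t10.png')
crop(r.grab_frame('scene'),145,55,130,100,6,'pics/s10.png')"
```

```text
t 11.15 tcp [ 0.4445 -0.0861  0.1269] loc [-0.1987  0.0013  0.1269] rot err [-0.021 -0.2    0.003] F [-0.1  0.1 -4.2] w 0.0353 q [ 0.16  0.18 -0.13  2.3   0.08  0.46 -1.7 ]
```

View pics/s10.png

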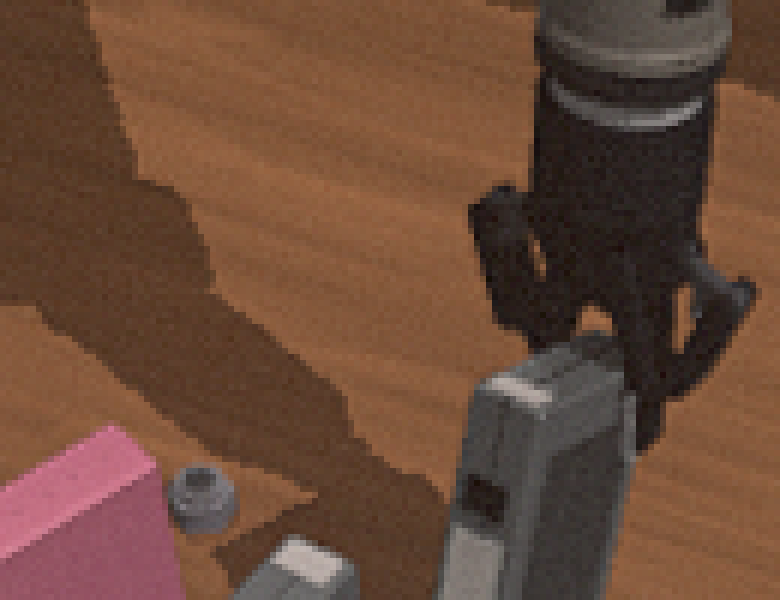

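View pics/t10.png

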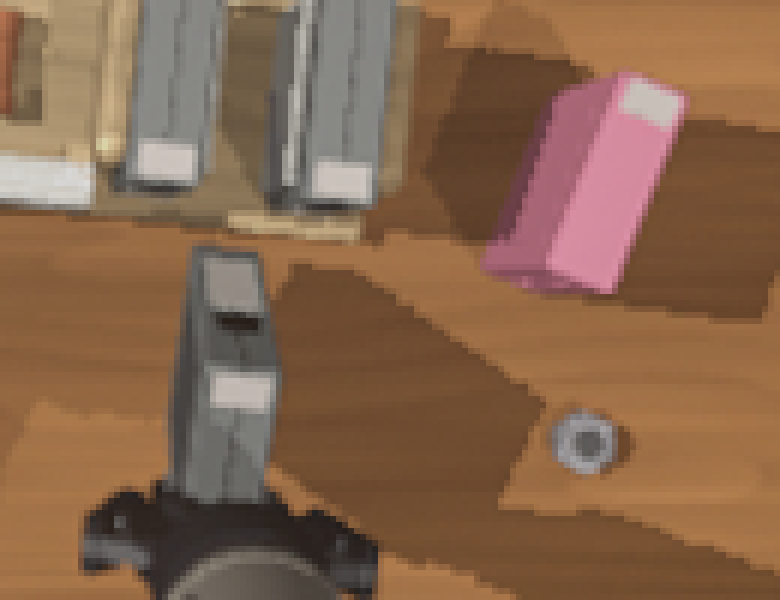

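```bash
cat > tl.py <<'E'
from h import *
# usage: top-edge & bottom-edge pixels of spine face, in top cam; solve theta with ray pair: |T-B|=.145 in plane
from scipy.optimize import fsolve
def tilt(f,ut,ub,zt):
    T=onz(f,*ut,zt)-np.r_[O,0];
    def e(z):
        B=onz(f,*ub,float(z[0]))-np.r_[O,0];return np.linalg.norm(T-B)-.145
    zb=fsolve(e,zt-.13)[0];B=onz(f,*ub,zb)-np.r_[O,0]
    print("T",(T@AX).round(4),(T@AY).round(4),zt,"B",(B@AX).round(4),(B@AY).round(4),zb.round(4),"theta",np.arctan2((B-T)@AX,zt-zb).round(3),"roll",np.arctan2((B-T)@AY,zt-zb).round(3))
E
python3 -c "
from tl import *
f=np.load('f0.npy',allow_pickle=True).item()
s=lambda u,v:(250+u/6-.5,160+v/6-.5)
for z in(.19,.2): tilt(f,s(246,373),s(232,251),z)"
```

```text
T -0.1359 -0.0009 0.19 B -0.0769 -0.0036 0.0576 theta 0.419 roll -0.02
T -0.1356 0.0003 0.2 B -0.0772 -0.0025 0.0673 theta 0.415 roll -0.021
```

send_rows --rows "0 0 0 0.0037 0.0346 0;0 0 0 0.0037 0.0346 0;0 0 0 0.0037 0.0346 0;0 0 0 0.0037 0.0346 0;0 0 0 0.0037 0.0346 0;0 0 0 0.0037 0.0346 0;0 0 0 0.0037 0.0346 0;0 0 0 0.0037 0.0346 0;0 0 0 0.0037 0.0346 0;0 0 0 0.0037 0.0346 0;0 0 0 0.0037 0.0346 0;0 0 0 0.0037 0.0346 0;0 0 0 0 0 0"

```text
clock: 12.55
tcp_pos: [0.4476, -0.0862, 0.1267]
orientation: [0.115, -2.075, 2.048]
contact_force: [0.3, -0.3, -4.0]
grip_width: 0.0353
```

```bash
python3 -c "
from h import *
st()
crop(r.grab_frame('top'),250,160,130,100,6,'pics/t11.png')
crop(r.grab_frame('scene'),145,55,130,100,6,'pics/s11.png')"
```

```text
t 12.55 tcp [ 0.4476 -0.0862  0.1267] loc [-0.1957  0.0016  0.1267] rot err [0.024 0.213 0.003] F [ 0.3 -0.3 -4. ] w 0.0353 q [ 0.16  0.38 -0.12  2.01  0.03  0.97 -1.65]
```

View pics/s11.png

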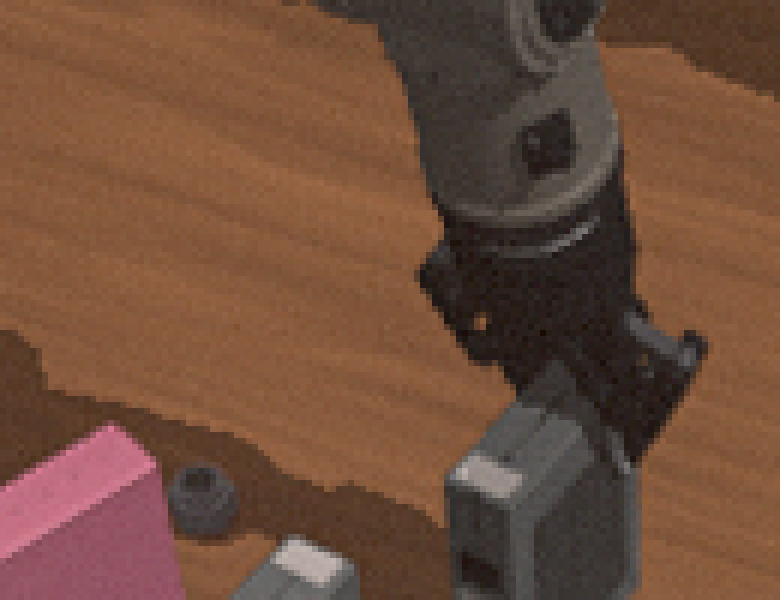

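View pics/t11.png

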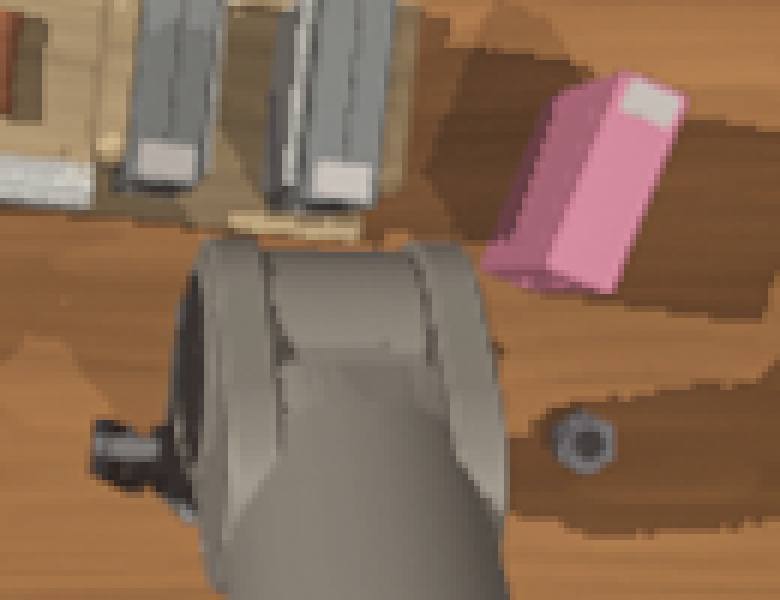

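send_rows --rows "0 0 -0.008 0 0 0;0 0 -0.008 0 0 0;0 0 -0.004 0 0 0;0 0 0 0 0 0;0 0 0 0 0 0"

```text
clock: 13.15
tcp_pos: [0.4456, -0.0862, 0.1069]
orientation: [0.117, -2.074, 2.047]
contact_force: [0.3, 0.5, -4.2]
grip_width: 0.0354
```

send_rows --rows "0 0 -0.003 0 0 0;0 0 -0.001 0 0 0;0 0 0 0 0 0;0 0 0 0 0 0"

```text
clock: 13.55
tcp_pos: [0.4457, -0.0862, 0.103]
orientation: [0.116, -2.074, 2.047]
contact_force: [0.3, 0.5, -4.6]
grip_width: 0.0351
```

send_rows --rows "0 0 -0.002 0 0 0;0 0 -0.001 0 0 0;0 0 0 0 0 0;0 0 0 0 0 0"

```text
clock: 13.95
tcp_pos: [0.4456, -0.0862, 0.1]
orientation: [0.117, -2.074, 2.047]
contact_force: [1.2, 0.7, -3.9]
grip_width: 0.0353
```

```bash
python3 -c "
from h import *
st()
crop(r.grab_frame('scene'),165,55,130,100,6,'pics/s12.png')"
```

```text
t 13.95 tcp [ 0.4456 -0.0862  0.1   ] loc [-0.1976  0.0014  0.1   ] rot err [0.024 0.215 0.003] F [ 1.2  0.7 -3.9] w 0.0353 q [ 0.16  0.42 -0.12  2.03  0.04  0.91 -1.66]
```

View pics/s12.png

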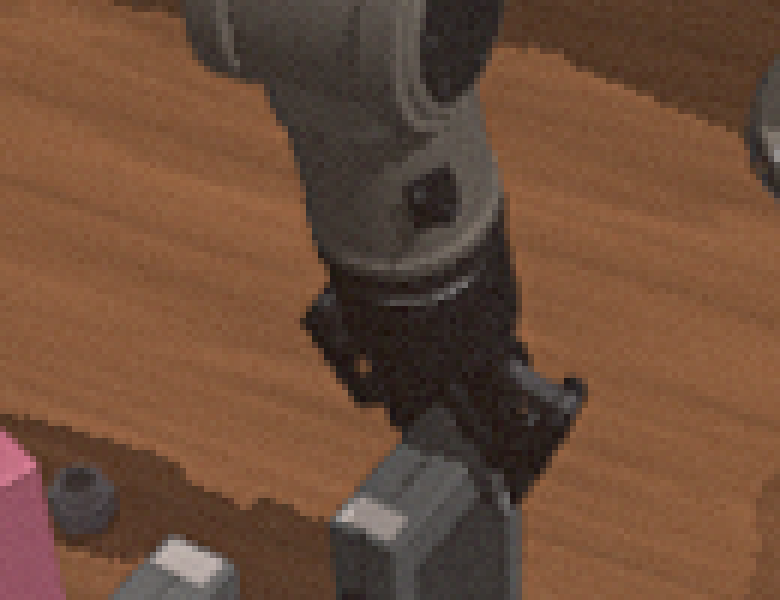

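send_rows --rows "0 0 -0.001 0 0 0;0 0 -0.001 0 0 0;0 0 0 0 0 0;0 0 0 0 0 0"

```text
clock: 14.4
tcp_pos: [0.4459, -0.0863, 0.0998]
orientation: [0.116, -2.073, 2.047]
contact_force: [-2.9, 0.5, 14.9]
grip_width: 0.0357
```

send_rows --rows "0 0 -0.001 0 0 0;0 0 -0.001 0 0 0;0 0 0 0 0 0;0 0 0 0 0 0"

```text
clock: 14.8
tcp_pos: [0.4459, -0.0863, 0.0997]
orientation: [0.116, -2.073, 2.047]
contact_force: [-8.7, -0.1, 35.8]
grip_width: 0.0351
```

send_rows --rows "0 0 -0.001 0 0 0;0 0 -0.001 0 0 0;0 0 0 0 0 0;0 0 0 0 0 0"

```text
clock: 15.2
tcp_pos: [0.4459, -0.0863, 0.0997]
orientation: [0.117, -2.073, 2.047]
contact_force: [-14.3, 0.2, 56.8]
grip_width: 0.0354
```

send_rows --rows "0 0 0.002 0 0 0;0 0 0.002 0 0 0;0 0 0.0012 0 0 0;0 0 0 0 0 0;0 0 0 0 0 0"

```text
clock: 15.7
tcp_pos: [0.446, -0.0862, 0.0998]
orientation: [0.116, -2.074, 2.047]
contact_force: [-1.6, 0.3, 9.0]
grip_width: 0.0354
```

```bash
python3 -c "
from h import *
st()
crop(r.grab_frame('scene'),145,75,130,100,6,'pics/s13.png')"
```

```text
t 15.7 tcp [ 0.446  -0.0862  0.0998] loc [-0.1973  0.0014  0.0998] rot err [0.024 0.214 0.002] F [-1.6  0.3  9. ] w 0.0354 q [ 0.16  0.42 -0.12  2.03  0.04  0.91 -1.66]
```

View pics/s13.png

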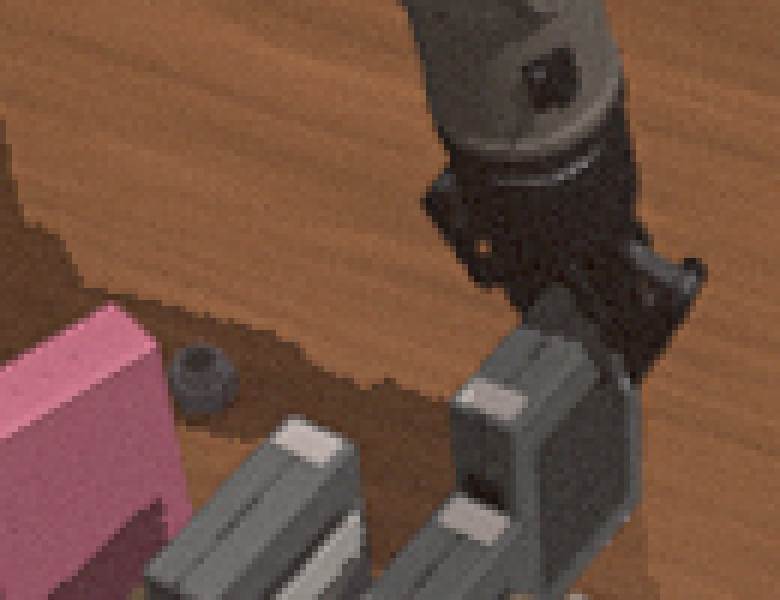

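send_rows --rows "0 0 0.001 0 0 0;0 0 0 0 0 0;0 0 0 0 0 0;0 0 0 0 0 0;0 0 0 0 0 0;0 0 0 0 0 0" --grip 0.0854

```text
clock: 16.35
tcp_pos: [0.4457, -0.0861, 0.1001]
orientation: [0.117, -2.074, 2.047]
contact_force: [0.3, 0.1, -0.0]
grip_width: 0.0856
```

send_rows --rows "0.002 -0.0002 0.01 0 0 0;0.004 -0.0005 0.02 0 0 0;0.006 -0.0005 0.03 0 0 0;0.006 -0.0005 0.03 0 0 0;0.006 -0.0005 0.03 -0.0022 -0.0214 0;0 0 0 0 0 0;0 0 0 0 0 0"

```text
clock: 17.05
tcp_pos: [0.4701, -0.0884, 0.2213]
orientation: [0.092, -2.085, 2.061]
contact_force: [-0.7, -1.0, -1.1]
grip_width: 0.0855
```

```bash
python3 -c "
from h import *
st()
crop(r.grab_frame('top'),250,160,130,100,6,'pics/t14.png')
crop(r.grab_frame('scene'),145,75,130,100,6,'pics/s14.png')"
```

```text
t 17.05 tcp [ 0.4701 -0.0884  0.2213] loc [-0.173   0.0018  0.2213] rot err [0.022 0.191 0.002] F [-0.7 -1.  -1.1] w 0.0855 q [ 0.16  0.28 -0.11  1.89  0.02  1.17 -1.64]
```

View pics/s14.png

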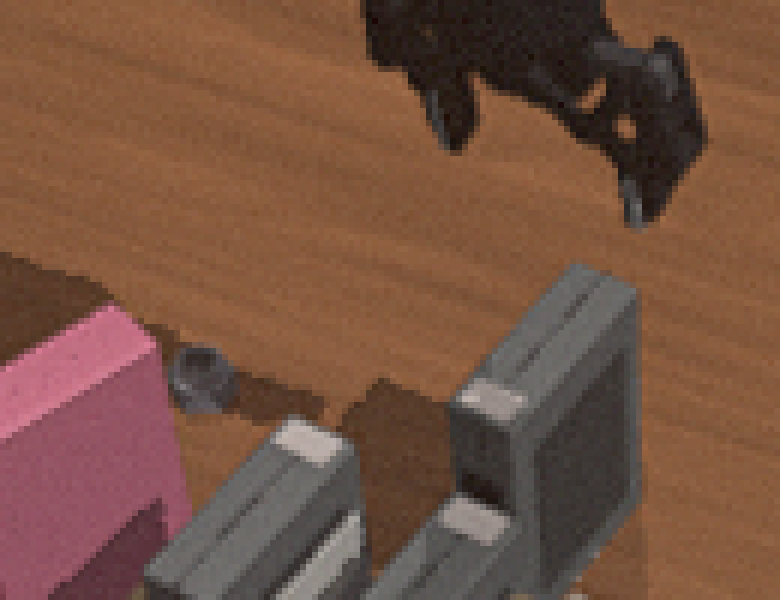

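View pics/t14.png

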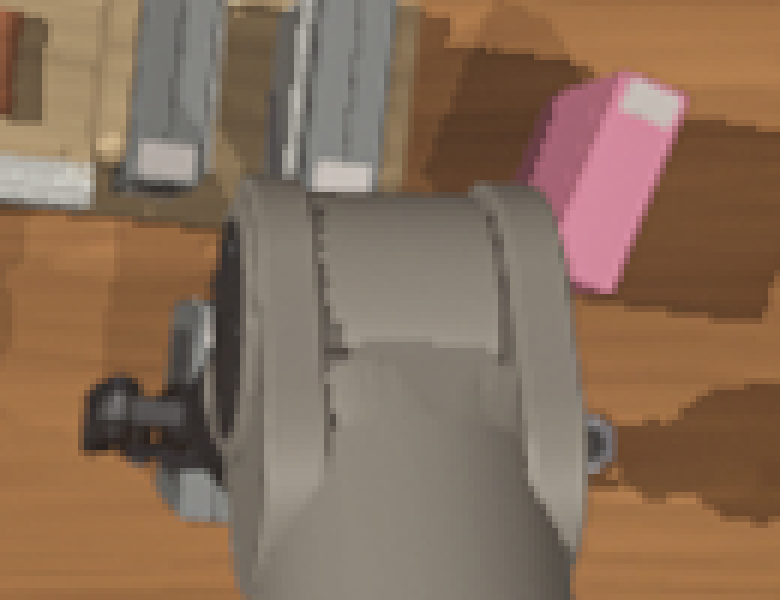

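```bash
python3 -c "
from h import *
g=r.grab_frame('scene');np.save('g0.npy',g,allow_pickle=True)
for u,v,z in [(580,263,.145),(638,288,.145),(452,402,.145),(515,425,.145),(295,418,.165),(358,448,.165)]:
    p=onz(g,145+u/6-.5,75+v/6-.5,z)-np.r_[O,0];print((p@AX).round(4),(p@AY).round(4))
to(-.12,.0015,.25)"
```

```text
-0.2088 -0.0115
-0.2086 0.0194
-0.1074 -0.0132
-0.11 0.0177
-0.0503 -0.0535
-0.0498 -0.0207
t 17.2 tcp [ 0.4689 -0.0883  0.2194] loc [-0.1743  0.0017  0.2194] rot err [0.022 0.195 0.002] F [-0.3 -0.6 -0.2] w 0.0854 q [ 0.16  0.28 -0.11  1.89  0.02  1.17 -1.64]
delta [ 0.054  -0.006   0.0306] rot [-0.0222 -0.1951 -0.0025]
```

send_rows --rows "0.01 -0.001 0.01 -0.0022 -0.0195 0;0.01 -0.001 0.01 -0.0022 -0.0195 0;0.01 -0.001 0.01 -0.0022 -0.0195 0;0.01 -0.001 0 -0.0022 -0.0195 0;0.01 -0.001 0 -0.0022 -0.0195 0;0 0 0 -0.0022 -0.0195 0;0 0 0 -0.0022 -0.0195 0;0 0 0 -0.0022 -0.0195 0;0 0 0 -0.0022 -0.0195 0;0 0 0 -0.0022 -0.0195 0;0 0 0 0 0 0"

```text
clock: 18.3
tcp_pos: [0.5191, -0.0934, 0.2503]
orientation: [-0.115, -2.169, 2.17]
contact_force: [-0.5, 0.2, 1.2]
grip_width: 0.0855
```

```bash
python3 -c "
from h import *
to(-.1235,.0012,.1)
crop(r.grab_frame('scene'),145,55,130,100,6,'pics/s15.png')"
```

```text
t 18.3 tcp [ 0.5191 -0.0934  0.2503] loc [-0.1238  0.002   0.2503] rot err [-0.    -0.003  0.002] F [-0.5  0.2  1.2] w 0.0855 q [ 0.16  0.22 -0.12  1.88  0.03  1.04 -1.64]
delta [ 0.0002 -0.0009 -0.1503] rot [ 0.0004  0.0026 -0.0024]
```

View pics/s15.png

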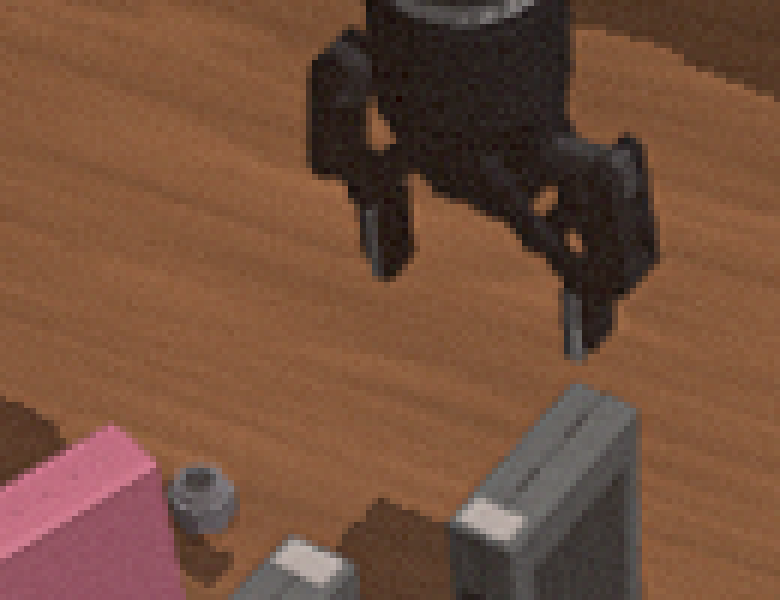

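send_rows --rows "0 -0.001 -0.03 0 0 0;0 0 -0.03 0 0 0;0 0 -0.03 0 0 0;0 0 -0.03 0 0 0;0 0 -0.02 0 0 0;0 0 -0.01 0 0 0;0 0 0 0 0 0;0 0 0 0 0 0"

```text
clock: 19.15
tcp_pos: [0.5204, -0.0944, 0.101]
orientation: [-0.116, -2.169, 2.17]
contact_force: [1.1, -0.6, 0.6]
grip_width: 0.0854
```

send_rows --rows "0 0 0 0 0 0;0 0 0 0 0 0;0 0 0 0 0 0;0 0 0 0 0 0;0 0 0 0 0 0;0 0 0 0 0 0;0 0 0 0 0 0" --grip 0.02 --grip_force 80

```text
clock: 19.85
tcp_pos: [0.5204, -0.0946, 0.101]
orientation: [-0.116, -2.169, 2.17]
contact_force: [-0.3, -1.1, 5.8]
grip_width: 0.0355
```

```bash
python3 -c "
from h import *
st()
crop(r.grab_frame('scene'),145,75,130,100,6,'pics/s16.png')"
```

```text
t 19.85 tcp [ 0.5204 -0.0946  0.101 ] loc [-0.1224  0.001   0.101 ] rot err [-0.001 -0.003  0.002] F [-0.3 -1.1  5.8] w 0.0355 q [ 0.15  0.41 -0.11  2.01  0.07  0.72 -1.67]
```

View pics/s16.png

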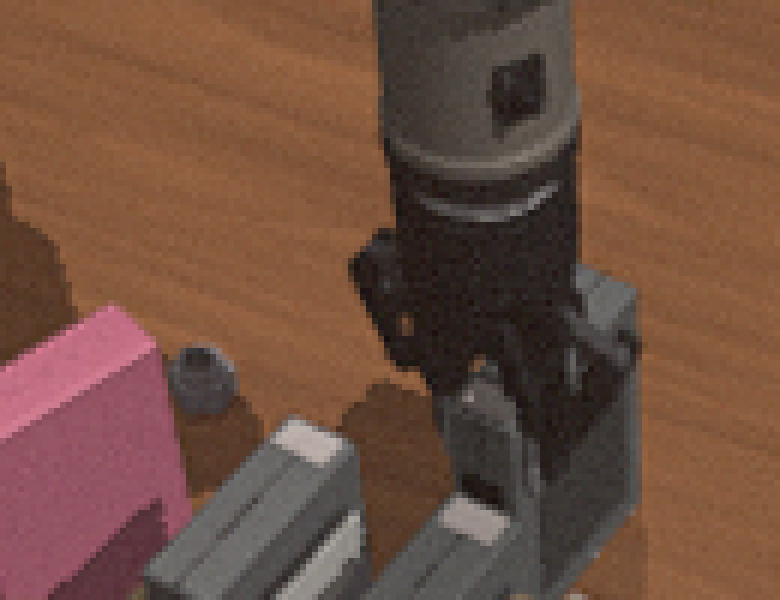

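send_rows --rows "0 0 0.005 0 0 0;0 0 0.01 0 0 0;0 0 0.01 0 0 0;0 0 0.01 0 0 0;-0.01 0.001 0.005 0 0 0;-0.015 0.0015 0 0 0 0;-0.015 0.0015 0 0 0 0;-0.012 0.001 0 0 0 0;0 0 0 0 0 0"

```text
clock: 20.8
tcp_pos: [0.4653, -0.0894, 0.1401]
orientation: [-0.112, -2.168, 2.169]
contact_force: [-0.3, 0.1, -4.6]
grip_width: 0.0351
```

```bash
python3 -c "
from h import *
st()
crop(r.grab_frame('top'),230,160,130,100,6,'pics/t17.png')
crop(r.grab_frame('scene'),145,75,130,100,6,'pics/s17.png')"
```

```text
t 20.8 tcp [ 0.4653 -0.0894  0.1401] loc [-0.1777  0.0003  0.1401] rot err [-0.     0.     0.002] F [-0.3  0.1 -4.6] w 0.0351 q [ 0.16  0.27 -0.12  2.1   0.05  0.77 -1.66]
```

View pics/s17.png

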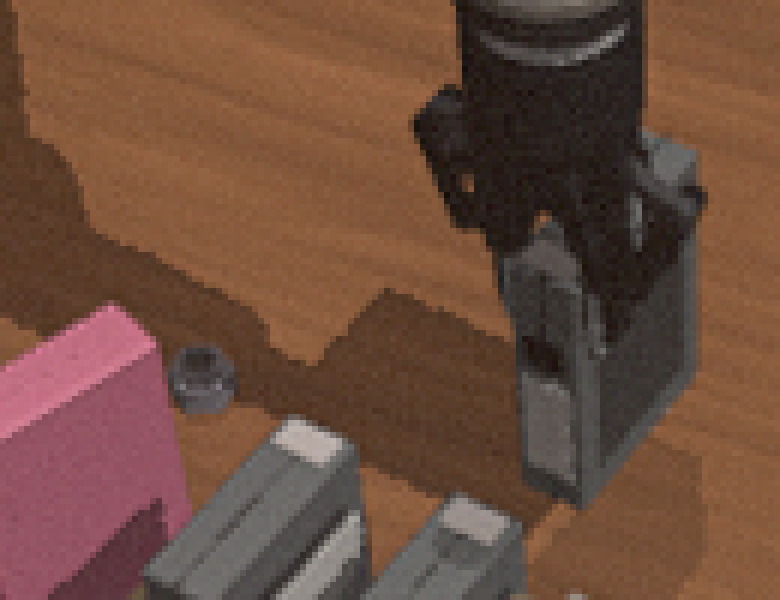

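send_rows --rows "0 0 0 0 0 0.05;0 0 0 0 0 0.1;0 0 0 0 0 0.1;0 0 0 0 0 0.1;0 0 0 0 0 0.1;0 0 0 0 0 0.1;0 0 0 0 0 0.1;0 0 0 0 0 0.1;0 0 0 0 0 0.1;0 0 0 0 0 0.1;0 0 0 0 0 0.1;0 0 0 0 0 0.1;0 0 0 0 0 0.1;0 0 0 0 0 0.1;0 0 0 0 0 0.1;0 0 0 0 0 0.05;0 0 0 0 0 0"

```text
clock: 22.6
tcp_pos: [0.4685, -0.0894, 0.1403]
orientation: [-1.119, 1.337, -1.335]
contact_force: [-0.1, 0.3, -3.7]
grip_width: 0.0352
```

```bash
python3 -c "
from h import *
to(-.18,.0012,.142,0,0,np.pi)
"
```

```text
t 22.6 tcp [ 0.4685 -0.0894  0.1403] loc [-0.1745  0.0006  0.1403] rot err [ 1.000e-03 -2.000e-03  1.502e+00] F [-0.1  0.3 -3.7] w 0.0352 q [ 0.41  0.3  -0.41  2.08  0.16  0.79 -0.27]
delta [-0.0054  0.0012  0.0017] rot [-2.5000e-03 -1.1000e-03  1.6391e+00]
```

send_rows --rows "-0.001 0 0 0 0 0.05;-0.001 0 0 0 0 0.1;-0.001 0 0 0 0 0.1;-0.001 0 0 0 0 0.1;-0.001 0 0 0 0 0.1;0 0 0 0 0 0.1;0 0 0 0 0 0.1;0 0 0 0 0 0.1;0 0 0 0 0 0.1;0 0 0 0 0 0.1;0 0 0 0 0 0.1;0 0 0 0 0 0.1;0 0 0 0 0 0.1;0 0 0 0 0 0.1;0 0 0 0 0 0.1;0 0 0 0 0 0.1;0 0 0 0 0 0.09;0 0 0 0 0 0;0 0 0 0 0 0"

```text
clock: 24.5
tcp_pos: [0.4629, -0.0895, 0.1402]
orientation: [-1.569, 0.087, -0.084]
contact_force: [0.4, -0.3, -3.7]
grip_width: 0.0354
```

```bash
python3 -c "
from h import *
to(-.18,.0012,.142,0,0,np.pi)
crop(r.grab_frame('top'),230,160,130,100,6,'pics/t18.png')
crop(r.grab_frame('scene'),145,75,130,100,6,'pics/s18.png')"
```

```text
t 24.5 tcp [ 0.4629 -0.0895  0.1402] loc [-1.801e-01 -1.000e-04  1.402e-01] rot err [ 3.000e-03 -1.000e-03  3.139e+00] F [ 0.4 -0.3 -3.7] w 0.0354 q [ 0.69  0.35 -0.74  2.08  0.32  0.83  1.22]
delta [0.0003 0.0013 0.0018] rot [-0.0004 -0.0019  0.0028]
```

View pics/s18.png

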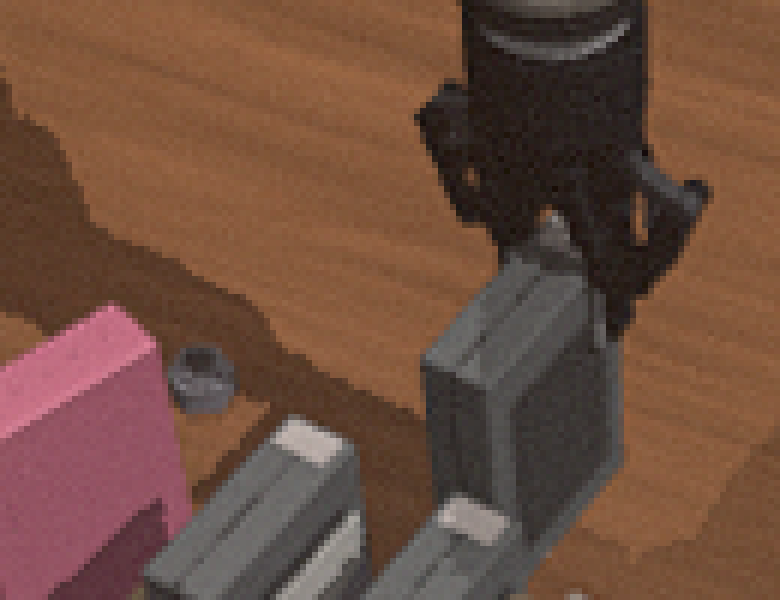

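View pics/t18.png

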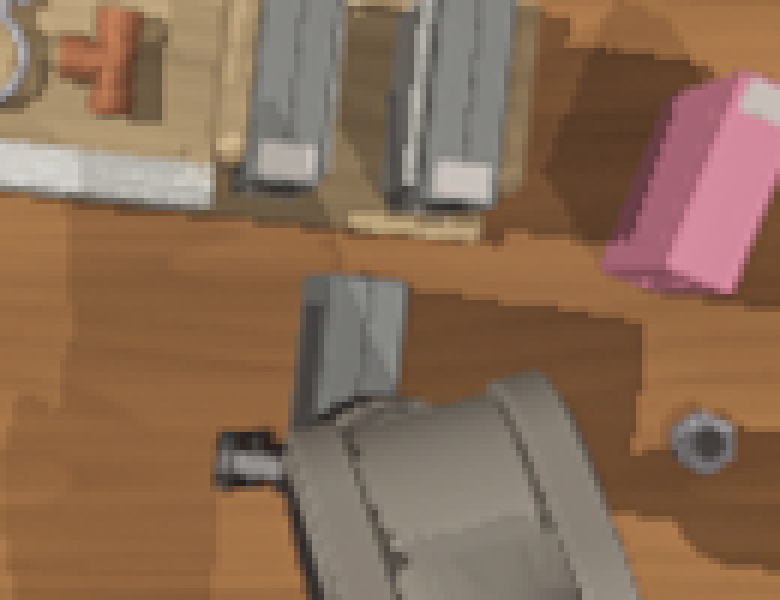

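```bash
python3 -c "
from h import *
f=np.load('f0.npy',allow_pickle=True).item()
g=np.load('g0.npy',allow_pickle=True).item()
def L(f,u,v,z): 
    p=onz(f,u,v,z)-np.r_[O,0];return (p@AX).round(4),(p@AY).round(4)
for u,v in[(330,276),(408,282),(400,395)]: print(L(f,230+u/6-.5,160+v/6-.5,.184))
print('nb a tab right edge,b tab left', L(f,230+320/6-.5,160+145/6-.5,.165),L(f,230+433/6-.5,160+158/6-.5,.165))
for u,v in[(423,358),(490,388),(600,290)]: print(L(g,145+u/6-.5,75+v/6-.5,.184))
"
```

```text
(np.float64(-0.0931), np.float64(0.0194))
(np.float64(-0.0921), np.float64(-0.0169))
(np.float64(-0.1445), np.float64(-0.0184))
nb a tab right edge,b tab left (np.float64(-0.0315), np.float64(0.0283)) (np.float64(-0.0321), np.float64(-0.0257))
(np.float64(-0.0926), np.float64(-0.0151))
(np.float64(-0.0925), np.float64(0.0187))
(np.float64(-0.1653), np.float64(0.0274))
```

send_rows --rows "0 0 -0.005 0 0 0;0 0 -0.005 0 0 0;0 0 -0.005 0 0 0;0.01 -0.001 0 0 0 0;0.01 -0.001 0 0 0 0;0.01 -0.001 0 0 0 0;0.01 -0.001 0 0 0 0;0 0 0 0 0 0;0 0 0 0 0 0"

```text
clock: 25.5
tcp_pos: [0.5028, -0.0932, 0.1251]
orientation: [-1.569, 0.084, -0.081]
contact_force: [-1.0, 0.0, -3.9]
grip_width: 0.0355
```

```bash
python3 -c "
from h import *
to(-.14,.0,.125,0,0,np.pi)
crop(r.grab_frame('top'),250,140,120,95,6,'pics/t19.png')
crop(r.grab_frame('scene'),145,75,130,100,6,'pics/s19.png')"
```

```text
t 25.5 tcp [ 0.5028 -0.0932  0.1251] loc [-0.1401  0.0005  0.1251] rot err [-3.000e-03  1.000e-03 -3.141e+00] F [-1.   0.  -3.9] w 0.0355 q [ 0.63  0.44 -0.7   2.    0.38  0.84  1.19]
delta [ 0.     -0.0005 -0.0001] rot [-0.0006 -0.0022 -0.001 ]
```

View pics/s19.png

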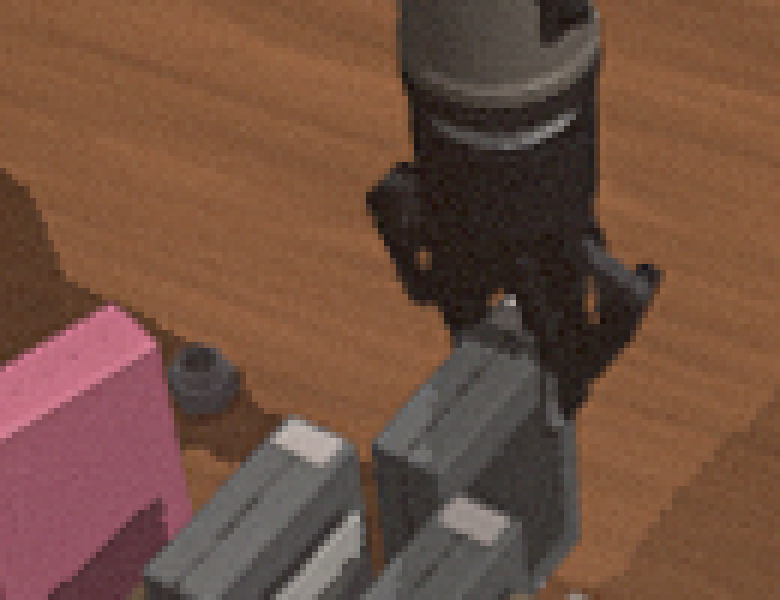

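View pics/t19.png

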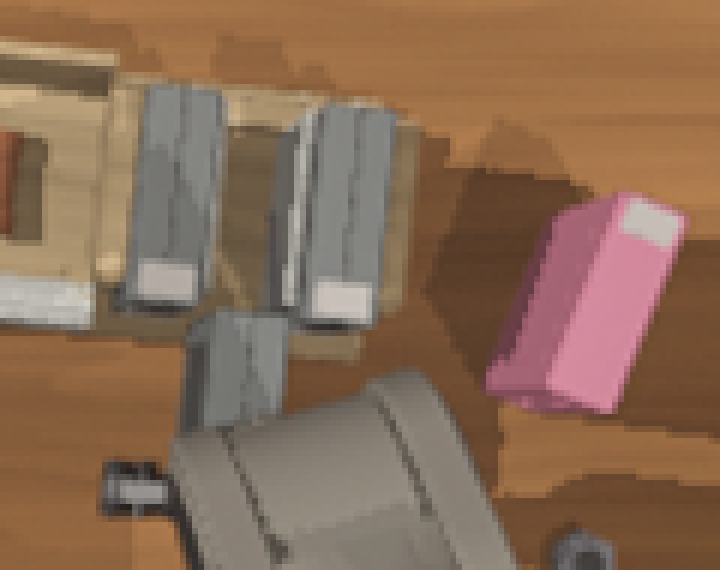

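```bash
python3 -c "
from h import *
f=np.load('f0.npy',allow_pickle=True).item()
def L(f,u,v,z): 
    p=onz(f,250+u/6-.5,140+v/6-.5,z)-np.r_[O,0];return (p@AX).round(4),(p@AY).round(4)
for u,v in[(208,312),(288,318),(280,400)]: print(L(f,u,v,.169))
print('a right edge', L(f,208,300,.165),L(f,227,100,.165));print('b left', L(f,307,305,.165),L(f,323,108,.165))
"
```

```text
(np.float64(-0.0535), np.float64(0.0227))
(np.float64(-0.0524), np.float64(-0.0152))
(np.float64(-0.0913), np.float64(-0.0152))
a right edge (np.float64(-0.0476), np.float64(0.0229)) (np.float64(0.0481), np.float64(0.0234))
b left (np.float64(-0.0451), np.float64(-0.0241)) (np.float64(0.0491), np.float64(-0.0225))
```

```bash
python3 -c "
from h import *
f=r.grab_frame('top');im=cv2.cvtColor(f['pixels'],cv2.COLOR_RGB2HSV).astype(np.float32)
sat=im[:,:,1]
def prof(xs,ys,z):
    P=np.array([[W(x,y,z) for y in ys] for x in xs]).reshape(-1,3);q=proj(f,P).astype(np.float32)
    return cv2.remap(sat,q[:,0].reshape(len(xs),-1),q[:,1].reshape(len(xs),-1),cv2.INTER_LINEAR).mean(0)
ys=np.arange(-.075,.0751,.0015)
a=prof(np.linspace(-.080,-.06,9),ys,.169);b=prof(np.linspace(-.03,.04,15),ys,.165)
for y,p,q in zip(ys,a,b): print(round(y*1e3,1),int(p),int(q))
"
```

```text
-75.0 92 142
-73.5 94 140
-72.0 96 135
-70.5 99 123
-69.0 101 110
-67.5 103 98
-66.0 106 93
-64.5 109 93
-63.0 112 94
-61.5 115 93
-60.0 118 82
-58.5 121 55
-57.0 125 26
-55.5 129 10
-54.0 133 6
-52.5 132 6
-51.0 127 7
-49.5 120 7
-48.0 116 7
-46.5 114 7
-45.0 114 7
-43.5 115 7
-42.0 114 8
-40.5 114 8
-39.0 114 8
-37.5 113 7
-36.0 112 7
-34.5 111 7
-33.0 111 7
-31.5 111 7
-30.0 112 7
-28.5 112 7
-27.0 111 7
-25.5 111 7
-24.0 112 8
-22.5 112 10
-21.0 113 13
-19.5 108 15
-18.0 86 15
-16.5 45 14
-15.0 15 15
-13.5 6 17
-12.0 5 21
-10.5 6 24
-9.0 7 24
-7.5 6 24
-6.0 7 27
-4.5 7 36
-3.0 7 53
-1.5 6 75
0.0 6 91
1.5 6 96
3.0 6 96
4.5 7 95
6.0 8 95
7.5 7 95
9.0 7 95
10.5 6 95
12.0 6 95
13.5 6 95
15.0 7 95
16.5 8 95
18.0 8 94
19.5 10 85
21.0 12 64
22.5 14 44
24.0 15 27
25.5 15 14
27.0 17 9
28.5 29 7
30.0 51 7
31.5 81 7
33.0 106 8
34.5 117 8
36.0 120 8
37.5 119 8
39.0 117 8
40.5 116 8
42.0 115 9
43.5 116 10
45.0 116 9
46.5 115 8
48.0 115 8
49.5 114 8
51.0 115 8
52.5 115 8
54.0 115 8
55.5 116 8
57.0 117 7
58.5 117 7
60.0 117 13
61.5 118 35
63.0 118 65
64.5 117 83
66.0 117 90
67.5 117 90
69.0 118 89
70.5 118 89
72.0 119 88
73.5 119 88
75.0 112 89
```

send_rows --rows "0.006 -0.0006 -0.001 0 0 0;0.006 -0.0006 -0.001 0 0 0;0.006 -0.0007 0 0 0 0;0.006 -0.0006 0 0 0 0;0.006 -0.0007 0 0 0 0;0 0 0 0 0 0"

```text
clock: 26.25
tcp_pos: [0.5336, -0.0963, 0.1231]
orientation: [-1.568, 0.083, -0.081]
contact_force: [1.2, 0.7, -5.2]
grip_width: 0.0351
```

```bash
python3 -c "
from h import *
to(-.11,.0,.123,0,0,np.pi)
crop(r.grab_frame('top'),250,140,120,95,6,'pics/t20.png')
crop(r.grab_frame('scene'),145,75,130,100,6,'pics/s20.png')"
```

```text
t 26.25 tcp [ 0.5336 -0.0963  0.1231] loc [-0.1091  0.0006  0.1231] rot err [-2.00e-03  1.00e-03 -3.14e+00] F [ 1.2  0.7 -5.2] w 0.0351 q [ 0.61  0.48 -0.69  1.93  0.4   0.86  1.18]
delta [-0.0009 -0.0005 -0.0001] rot [-0.0008 -0.0014 -0.0013]
```

View pics/s20.png

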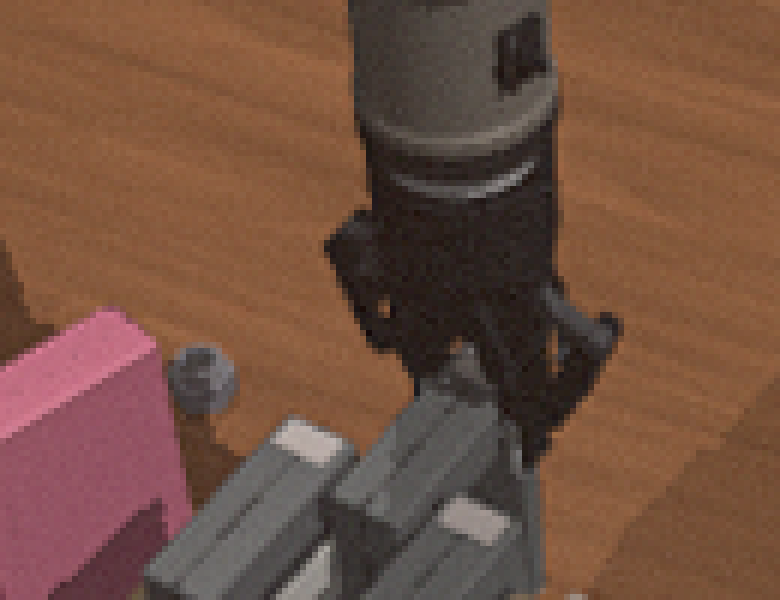

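View pics/t20.png

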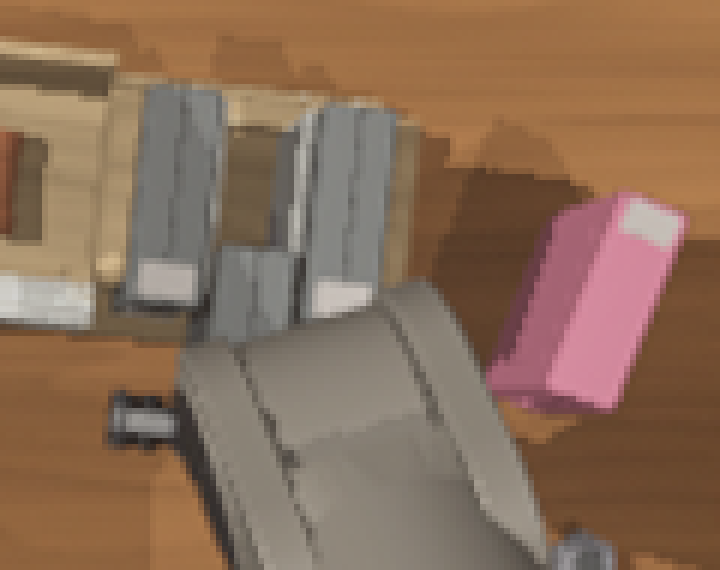

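send_rows --rows "0.005 -0.0005 0 0 0 0;0.005 -0.0005 0 0 0 0;0.005 -0.0006 0 0 0 0;0.005 -0.0005 0 0 0 0;0 0 0 0 0 0"

```text
clock: 26.85
tcp_pos: [0.5539, -0.0986, 0.1233]
orientation: [-1.569, 0.083, -0.082]
contact_force: [1.3, 1.3, -4.5]
grip_width: 0.0351
```

send_rows --rows "0.005 -0.0005 0 0 0 0;0.005 -0.0005 0 0 0 0;0.004 -0.0004 0 0 0 0;0.003 -0.0003 0 0 0 0;0 0 0 0 0 0"

```text
clock: 27.35
tcp_pos: [0.5704, -0.1004, 0.1233]
orientation: [-1.569, 0.083, -0.082]
contact_force: [0.5, 2.0, -5.3]
grip_width: 0.0349
```

```bash
python3 -c "
from h import *
to(-.071,.0,.121,0,0,np.pi)
crop(r.grab_frame('top'),250,140,120,95,6,'pics/t21.png')
crop(r.grab_frame('scene'),135,75,130,100,6,'pics/s21.png')"
```

```text
t 27.35 tcp [ 0.5704 -0.1004  0.1233] loc [-0.072   0.0005  0.1233] rot err [-1.000e-03  1.000e-03 -3.141e+00] F [ 0.5  2.  -5.3] w 0.0349 q [ 0.58  0.53 -0.67  1.85  0.41  0.9   1.18]
delta [ 0.001  -0.0006 -0.0023] rot [-0.0003 -0.0008 -0.0009]
```

View pics/s21.png

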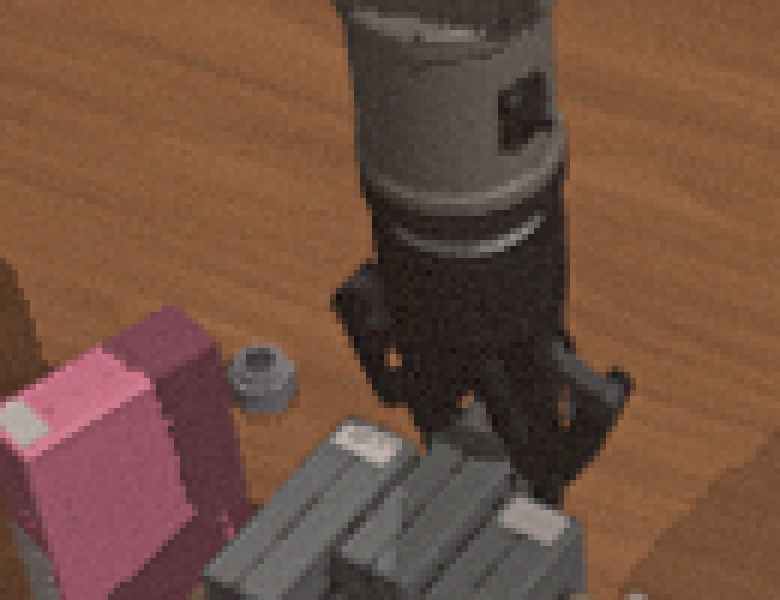

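View pics/t21.png

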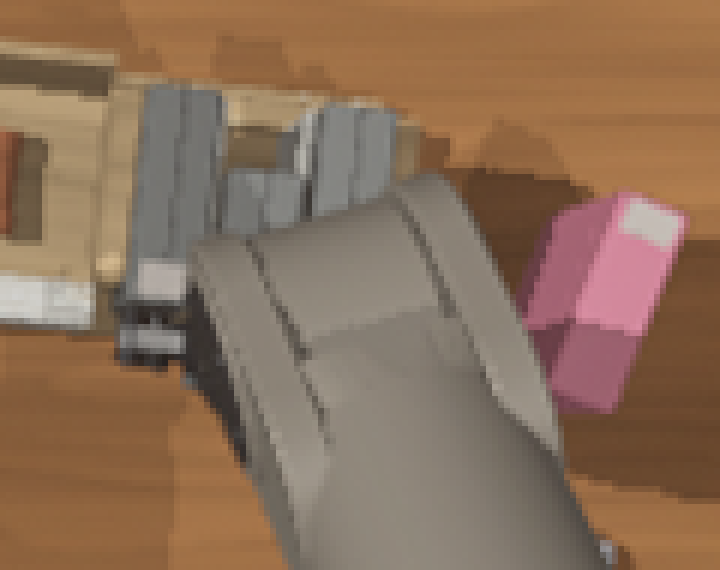

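send_rows --rows "0 0 -0.001 0 0 0;0 0 -0.001 0 0 0;0 0 0 0 0 0;0 0 0 0 0 0"

```text
clock: 27.85
tcp_pos: [0.5699, -0.1004, 0.1213]
orientation: [-1.569, 0.084, -0.082]
contact_force: [1.2, 1.4, -3.9]
grip_width: 0.0351
```

send_rows --rows "0 0 -0.001 0 0 0;0 0 0 0 0 0;0 0 0 0 0 0"

```text
clock: 28.15
tcp_pos: [0.5699, -0.1003, 0.121]
orientation: [-1.569, 0.084, -0.082]
contact_force: [-2.2, 1.6, 5.3]
grip_width: 0.0357
```

send_rows --rows "0 0 0.0003 0 0 0;0 0 0 0 0 0;0 0 0 0 0 0;0 0 0 0 0 0;0 0 0 0 0 0" --grip 0.06

```text
clock: 28.65
tcp_pos: [0.5697, -0.1005, 0.1204]
orientation: [-1.569, 0.084, -0.081]
contact_force: [-1.2, 0.5, -0.4]
grip_width: 0.0601
```

send_rows --rows "0 0 0.01 0 0 0;0 0 0.02 0 0 0;0 0 0.02 0 0 0;-0.03 0.003 0.01 0 0 0;-0.03 0.003 0 0 0 0;-0.03 0.003 0 0 0 0;-0.02 0.002 0 0 0 0;0 0 0 0 0 0"

```text
clock: 29.45
tcp_pos: [0.4572, -0.0895, 0.1809]
orientation: [-1.571, 0.085, -0.08]
contact_force: [-0.2, -0.5, 0.5]
grip_width: 0.0597
```

```bash
python3 -c "
from h import *
st()
crop(r.grab_frame('top'),250,140,120,95,6,'pics/t22.png')
crop(r.grab_frame('scene'),135,85,130,100,6,'pics/s22.png')"
```

```text
t 29.45 tcp [ 0.4572 -0.0895  0.1809] loc [-0.1857 -0.0006  0.1809] rot err [-5.000e-03 -3.000e-03 -3.141e+00] F [-0.2 -0.5  0.5] w 0.0597 q [ 0.73  0.28 -0.77  2.05  0.25  0.91  1.29]
```

View pics/s22.png

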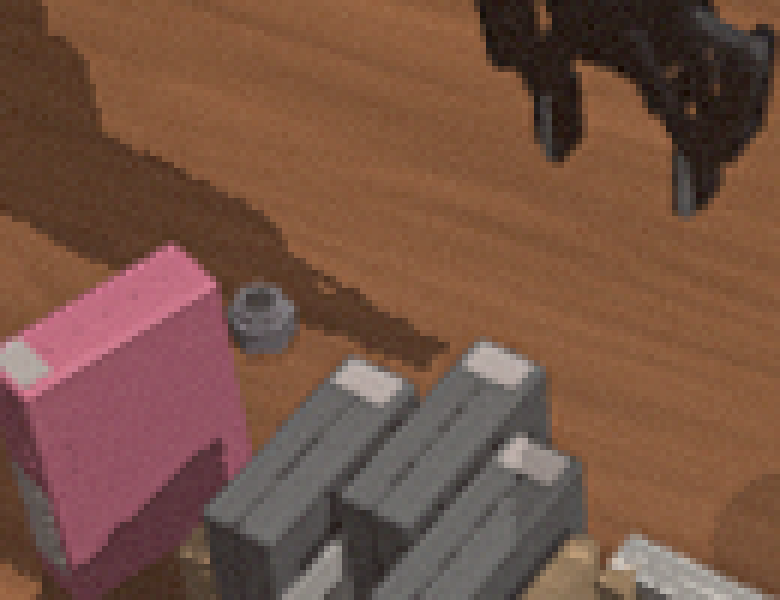

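View pics/t22.png

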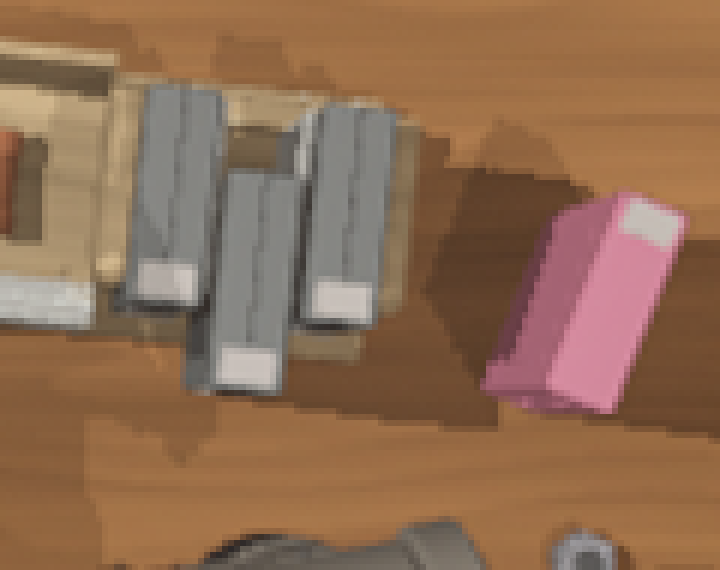

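```bash
python3 -c "
from h import *
to(-.135,.001,.092,.3,1)"
```

```text
t 29.55 tcp [ 0.4604 -0.0896  0.1814] loc [-0.1826 -0.0004  0.1814] rot err [-0.000e+00 -1.000e-03 -3.141e+00] F [0.4 0.1 0.3] w 0.06 q [ 0.73  0.29 -0.77  2.04  0.25  0.9   1.29]
delta [ 0.0475 -0.0036 -0.0894] rot [-0.0311 -0.2984 -0.0006]
```

send_rows --rows "0 0 0 -0.0031 -0.03 0;0 0 0 -0.0031 -0.03 0;0 0 -0.01 -0.0031 -0.03 0;0 0 -0.02 -0.0031 -0.03 0;0 0 -0.02 -0.0031 -0.03 0;0.005 0 -0.02 -0.0031 -0.03 0;0.01 -0.001 -0.0194 -0.0031 -0.03 0;0.01 -0.001 0 -0.0031 -0.03 0;0.01 -0.001 0 -0.0031 -0.03 0;0.0125 -0.0006 0 -0.0031 -0.028 0;0 0 0 0 0 0" --grip 0

```text
clock: 30.65
tcp_pos: [0.5095, -0.0925, 0.0914]
orientation: [-1.571, -0.154, -0.317]
contact_force: [-0.0, -0.2, 0.1]
grip_width: 0.0
```

```bash
python3 -c "
from h import *
to(-.0995,.001,.092,.3,1)
crop(r.grab_frame('scene'),135,75,130,100,6,'pics/s23.png')"
```

```text
t 30.65 tcp [ 0.5095 -0.0925  0.0914] loc [-0.1335  0.0019  0.0914] rot err [ 0.466 -0.047 -3.105] F [-0.  -0.2  0.1] w 0.0 q [ 0.53  0.36 -0.56  2.24  0.63  0.35  0.93]
delta [ 0.0337 -0.0045  0.0006] rot [-0.0012 -0.0002 -0.0018]
```

View pics/s23.png

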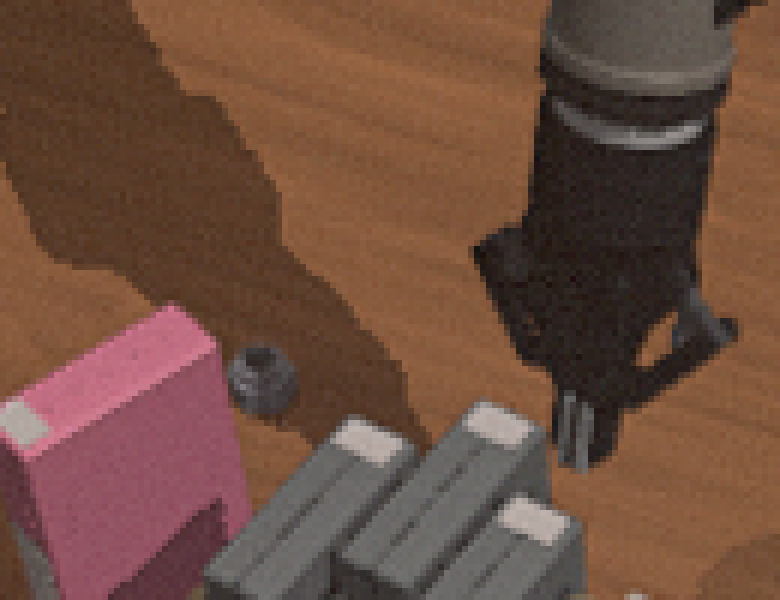

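send_rows --rows "0.01 -0.0015 0 0 0 0;0.01 -0.0015 0 0 0 0;0.01 -0.001 0 0 0 0;0.005 -0.0005 0 0 0 0;0.005 -0.0005 0 0 0 0;0 0 0 0 0 0"

```text
clock: 31.3
tcp_pos: [0.5468, -0.0981, 0.0906]
orientation: [-1.572, -0.151, -0.315]
contact_force: [-2.0, -0.5, -0.3]
grip_width: 0.0001
```

```bash
python3 -c "
from h import *
to(-.064,.001,.092,.3,1)"
```

```text
t 31.3 tcp [ 0.5468 -0.0981  0.0906] loc [-0.0958  0.0003  0.0906] rot err [ 0.461 -0.048 -3.107] F [-2.  -0.5 -0.3] w 0.0001 q [ 0.53  0.41 -0.56  2.16  0.63  0.4   0.95]
delta [ 0.0316 -0.0027  0.0014] rot [-0.0007 -0.0037 -0.0007]
```

send_rows --rows "0.004 -0.0003 0 0 0 0;0.004 -0.0003 0 0 0 0;0.004 -0.0004 0 0 0 0;0.004 -0.0004 0 0 0 0;0.004 -0.0004 0 0 0 0;0.004 -0.0004 0 0 0 0;0 0 0 0 0 0"

```text
clock: 32.0
tcp_pos: [0.5712, -0.1002, 0.0908]
orientation: [-1.572, -0.151, -0.316]
contact_force: [-2.4, 0.4, -1.2]
grip_width: 0.0001
```

```bash
python3 -c "
from h import *
to(-.064,.001,.092,.3,1)
crop(r.grab_frame('top'),250,140,120,95,6,'pics/t24.png')
crop(r.grab_frame('scene'),135,85,130,100,6,'pics/s24.png')"
```

```text
t 32.0 tcp [ 0.5712 -0.1002  0.0908] loc [-0.0713  0.0007  0.0908] rot err [ 0.463 -0.048 -3.106] F [-2.4  0.4 -1.2] w 0.0001 q [ 0.52  0.45 -0.55  2.1   0.63  0.42  0.96]
delta [ 0.0073 -0.0005  0.0012] rot [-0.0008 -0.0027 -0.0009]
```

View pics/s24.png

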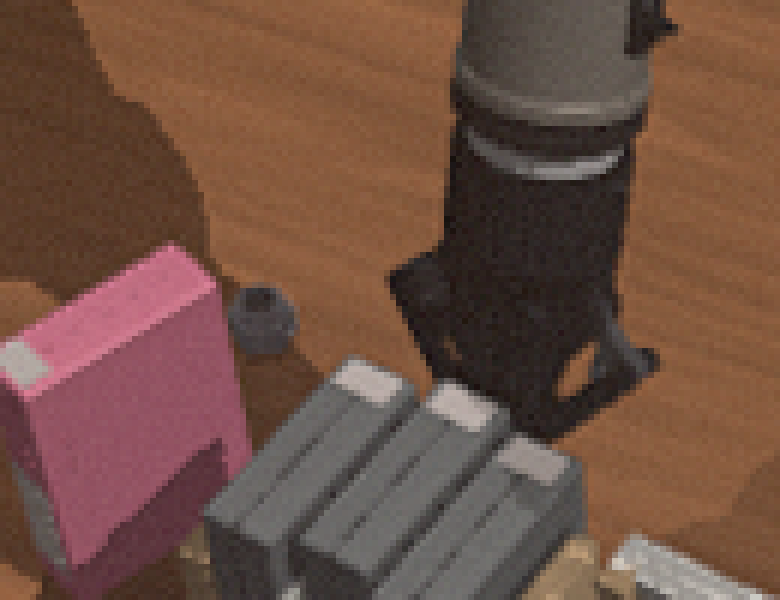

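View pics/t24.png

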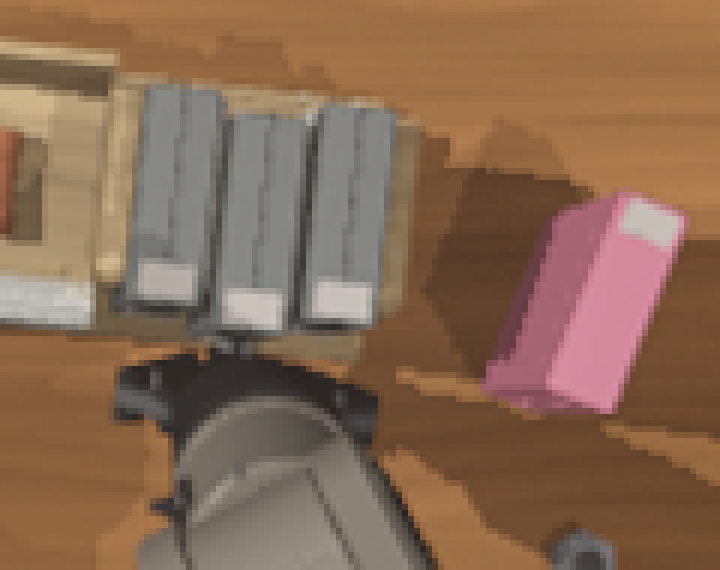

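send_rows --rows "0.002 -0.0002 0 0 0 0;0.002 -0.0002 0 0 0 0;0.001 -0.0001 0 0 0 0;0 0 0 0 0 0"

```text
clock: 32.5
tcp_pos: [0.5763, -0.1008, 0.0911]
orientation: [-1.572, -0.152, -0.316]
contact_force: [-3.1, 1.0, -0.5]
grip_width: -0.0
```

send_rows --rows "0.001 -0.0001 0 0 0 0;0.001 -0.0001 0 0 0 0;0 0 0 0 0 0"

```text
clock: 32.8
tcp_pos: [0.5782, -0.101, 0.0911]
orientation: [-1.572, -0.152, -0.316]
contact_force: [-3.1, 0.9, -1.6]
grip_width: -0.0002
```

```bash
cat > xf.py <<'E'
from h import *
# compare x of top back edges: profiles along locker x through each case top
f=r.grab_frame('top');sat=cv2.cvtColor(f['pixels'],cv2.COLOR_RGB2HSV).astype(np.float32)[:,:,1]
val=cv2.cvtColor(f['pixels'],cv2.COLOR_RGB2HSV).astype(np.float32)[:,:,2]
def prof(im,xs,ys,z=.165):
    P=np.array([[W(x,y,z) for x in xs] for y in ys]).reshape(-1,3);q=proj(f,P).astype(np.float32)
    return cv2.remap(im,q[:,0].reshape(len(ys),-1),q[:,1].reshape(len(ys),-1),cv2.INTER_LINEAR).mean(0)
xb=np.arange(.035,.07,.0005);xt=np.arange(-.045,-.020,.0005)
for n,y in(('b',-.0408),('t',.0012),('a',.0432)):
    ys=np.linspace(y-.01,y+.01,9);p=prof(sat,xb,ys);v=prof(val,xt,ys);v2=prof(val,np.arange(-.062,-.04,.0005),ys)
    i=np.argmax(p>45);j=np.argmin(np.diff(cv2.GaussianBlur(v[None],(1,1),0)[0]));k=np.argmax(np.diff(v2))
    print(n,"back edge",xb[i].round(4),"tab rear",xt[j].round(4),"tab front",(-.062+k*.0005))
E
python3 xf.py; python3 -c "
from h import *
st()"
```

```text
b back edge 0.0515 tab rear -0.033 tab front -0.051000000000000004
t back edge 0.0505 tab rear -0.034 tab front -0.0525
a back edge 0.052 tab rear -0.032 tab front -0.05
t 32.85 tcp [ 0.5782 -0.101   0.0911] loc [-0.0642  0.0007  0.0911] rot err [ 0.463 -0.048 -3.106] F [-3.7 -0.8  0.5] w 0.0001 q [ 0.51  0.45 -0.55  2.09  0.63  0.43  0.96]
```

send_rows --rows "0.001 -0.0001 0 0 0 0;0.0005 0 0 0 0 0;0 0 0 0 0 0"

```text
clock: 33.15
tcp_pos: [0.5796, -0.1011, 0.0911]
orientation: [-1.572, -0.152, -0.316]
contact_force: [-4.4, -0.3, 0.5]
grip_width: -0.0001
```

```bash
python3 xf.py; python3 -c "
from h import *
st()"
```

```text
b back edge 0.0515 tab rear -0.033 tab front -0.051000000000000004
t back edge 0.0515 tab rear -0.033 tab front -0.051000000000000004
a back edge 0.052 tab rear -0.032 tab front -0.05
t 33.2 tcp [ 0.5797 -0.1011  0.0911] loc [-0.0628  0.0008  0.0911] rot err [ 0.463 -0.049 -3.106] F [-4.3 -1.3 -0.3] w 0.0001 q [ 0.51  0.46 -0.55  2.08  0.63  0.43  0.96]
```

send_rows --rows "-0.005 0.0005 0 0 0 0;-0.01 0.001 0 0 0 0;-0.02 0.002 0 0 0 0;-0.03 0.003 0 0 0 0;-0.02 0.002 0.02 0 0 0;0 0 0.04 0 0 0;0 0 0.04 0.003 0.03 0;0 0 0.03 0.003 0.03 0;0 0 0 0 0 0;0 0 0 0 0 0"

```text
clock: 34.2
tcp_pos: [0.4951, -0.0927, 0.2219]
orientation: [-1.575, -0.106, -0.271]
contact_force: [0.4, -0.0, -1.1]
grip_width: -0.0001
```

```bash
python3 xf.py; python3 -c "
from h import *
st()
f=r.grab_frame('top');crop(f,250,130,120,95,6,'pics/t25.png')
g=r.grab_frame('scene');crop(g,125,115,130,100,6,'pics/s25.png')
crop(f,140,120,250,190,3,'pics/t26.png')"
```

```text
b back edge 0.0515 tab rear -0.033 tab front -0.051000000000000004
t back edge 0.051 tab rear -0.033 tab front -0.0515
a back edge 0.052 tab rear -0.032 tab front -0.05
t 34.25 tcp [ 0.4942 -0.0926  0.2207] loc [-1.487e-01  1.000e-04  2.207e-01] rot err [ 0.371 -0.04  -3.119] F [-0.3  1.   1. ] w 0.0002 q [ 0.83  0.16 -0.83  2.1   0.22  0.71  1.33]
```

View pics/s25.png

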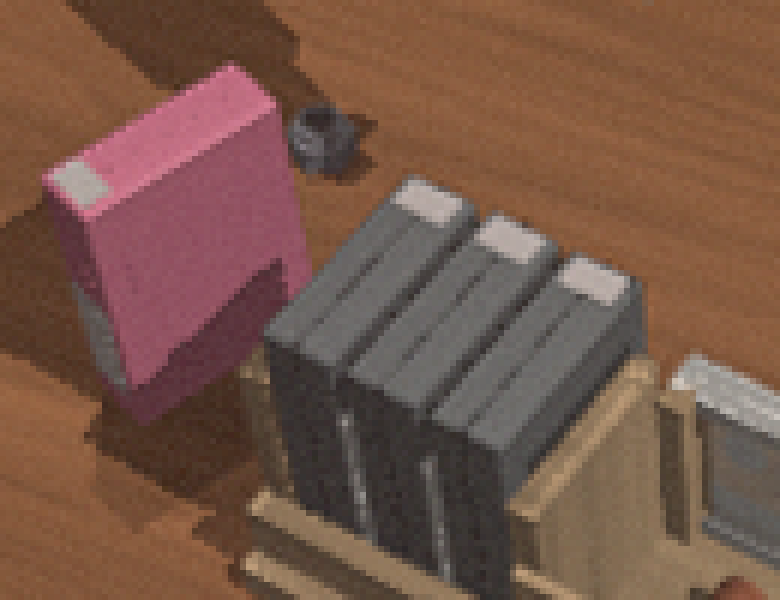

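View pics/t25.png

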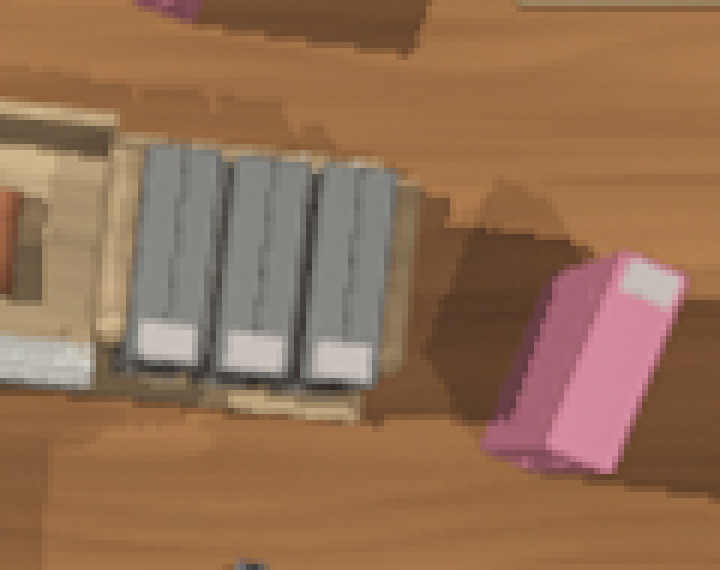

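Both views show the three cases in line, with all their tabs at the front: (515,237) in the scene crop and (253,352) in the top crop. The neighbours and the nut look unmoved.

```bash
python3 -c "
from h import *
print(r.hand_in())"
```

```text
the job is handed in; nothing more can be done
None
```

I turned the middle case round and handed the job in at about 34 s on the robot's clock, inside the 72 s limit; `hand_in()` gives no verdict. I tipped it about 0.42 rad by its top back edge, drew it out by the edge that stuck out, and stood it on the bench. I then gripped it at the spine end, turned it 180° and slid it in, pushing it the last 35 mm or so with closed fingers.

**Last checks (top camera):**
- **Depth:** the case's back edge and label tab are within about 1 mm of neighbour_b and about 1.5 mm of neighbour_a. The spine faces out.
- **Upright and square:** it looked so beside the others in both views. I took no separate angle measurement after release.
- **Other objects:** the neighbours, the nut and the pink look-alike show no visible movement. I did not check the tee again at the end, but the arm never went near it.
- **Robot:** clear of everything, with no contact force beyond sensor noise.

**One slip:** while setting the case on the bench I sent three lowering steps together and pressed it down with about 57 N at the wrist. That is under the 120 N limit. I eased off before releasing, and the case stayed standing.

**One disagreement:** the two camera views differed by 2–3 mm. I aligned the case with the slot by comparing it with its neighbours in the top view.

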